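# Free a vial carrier from a mixer's spring bar and load it in the reader

## Robot

A 6-joint arm with a two-finger parallel gripper is mounted at the origin on the work surface. World frame = base frame: x ahead of the robot, y to its left, z up, the work surface at z = 0. Lengths are in m, angles in rad, forces in N, time in s.
With the tool pointing down it reaches from about 0.35 to 0.975 m from the base axis. Payload 4.9 kg.
Tool frame: the origin (TCP) lies midway between the tips of the shut fingers; the grasp point (between the pads) lies 19 mm behind it; y points along the fingers, z is the direction in which the jaws open and shut, and the axes are right-handed (so a half turn about y gives the same grasp; the last joint's range is limited). The gripper opens to 85 mm and grips with 20 to 120 N. Pads are 22 mm wide; open, the fingers measure 114 mm over their backs; the gripper's body (76 mm by 85 mm) begins 54 mm behind the grasp point. The pads swing forward as they close: fully open they stand 13 mm farther back than shut.
Start: joints at [1.185, 0.053, 1.613, -0, 1.476, -0.119], TCP at [0.165, 0.603, 0.197] pointing down, gripper open.
Joint ranges: [-3.01, 3.01], [-1.01, 2.22], [0.06, 2.58], [-1.02, 4.17], [0.09, 2.62], [-3.14, 3.14]. Speed limits (rad/s): [2.57, 2.57, 3.14, 3.14, 3.14, 3.14].

## Interface

Orientations are given as a unit quaternion [w, x, y, z].
In Python, from plant import * gives the robot as it stands.
- The arm moves only by the shell command python3 -m crank 'ROWS'. ROWS is JSON, a list that holds one entry, the list of rows, each a list of 5 numbers: the gripper command: -1 is shut, 1 is fully open, values between are in proportion, then the shift along the tool's x, y, z in cm, then the turn about the tool's y in degrees. In form: [[[jaw, dx, dy, dz, twist], ...]]. A call has 1 to 8 rows; each row shifts and turns the commanded pose from where the row before left it, along the tool's axes as they then stand; what a row does not reach is not made up. A row lasts 1/8 s, in which the tool goes at most 62.5 mm and 10.7 degrees, less where a joint would pass 70% of its speed; a pose out of reach is approached as far as the arm can. A call with a gripper value outside its range is refused whole. The fingers move at their own pace and stop on an object; the grip force is fixed at half the most. Time passes only in rows, so rows that do not move let the fingers close. It gives the time, the measured TCP pose, the force and the opening at its end, in the units of the state.
- state(): the state, without advancing time (a new reading comes with each control period).
- grab_frame(name): name is "side" or "top"; returns a dict with "frame" (420x560x3 uint8, red, green, blue), "fx", "fy", "cx", "cy" (pixels), "pose" (4x4, takes a point from camera to world coordinates). Camera axes: x right, y up, looking along -z (the intrinsics and any distortion apply to the point x, -y, -z); pixel columns grow to the right and rows downward; lengths in m; the calibration is good to about 2 mm. A picture is of the moment at which its call begins. There is no depth.
- job_done(): hands the job in, once; it reports no verdict.
The state is a dict: "time": time; "joint_pos": joint angles; "joint_vel": joint speeds; "joint_efforts": joint torques, N m; "tool_pos": TCP position; "tool_rot": TCP orientation; "contact_force": force on the tool from outside, world axes, zero at the start; "ft_torque": the same for the moment, N m; "gripper_width": opening from 0.0 (shut) to 1.0 (fully open).
Only numpy, scipy, OpenCV 4.12 (cv2) and the standard library are available. Lean on these libraries where they do the work, as an engineer would, in place of code of your own. Each camera call takes 0.05 s, during which the arm holds its last target.

## Task

Use the forked tool, not your fingers, to push the spring bar's orange collar gently sideways until the red vial carrier pops up out of the latch, then lay the tool back on its black mat. Lift the carrier out, stand it on the blue pad and let go, then take it again by its other two faces and set it gently down into the green-walled bay of the reader, fully home and upright, without dropping it. Keep the carrier upright throughout and leave the amber vial, the white bottle and the beaker where they are.

Things in the scene. Friction and masses are not known exactly. Their poses are not given: they have to be found in the camera images.
- dock: Fixed white mixer. Origin at table level under the centre of its dock pocket. Flat deck 50 mm high, x -40 to +150, y -60 to +125 mm; beyond x = 90 a grey head 35 mm higher. Lugs 30 (x) x 10 (y) mm rise 64 mm above the deck, inner faces at y = -30.5 and +30.5, and cover the carrier's y ends; lips 22 mm high stand at x = +-23.5.
- dock_lifter (a point): Centre of the dock pocket on the deck (z = 50 mm), dock axes. A spring lifter here (about 6 N up) raises the carrier, still level, by about 14 mm as soon as the bar's tip has left its hole, and keeps it up; it does not latch again unless pushed back down.
- spring_housing (a point): Top centre of the block that holds the outer end of the spring bar, 90 mm above the table; 30 x 30 mm, at dock y = 83 to 113 mm.
- spring_bar: Steel bar, 6 mm diameter, along dock y, at dock x = 0, 72 mm above the table. Origin on its axis at the working (-y) face of its orange collar (18 mm diameter, 5 thick), at dock y = 58 mm at rest. From there to the lug's outer face (y = 40.5) 17 mm of bare bar lies open to above and to the -x side. Axes as the dock's. Fingers must not touch it; over 30 N strains it.
- bar_tip (a point): Inner tip of the spring bar (moves with it), at dock y = 22 mm at rest, some 6 mm deep in the carrier's hole. The bar slides only towards dock +y, at most 14 mm, against a spring: about 2 N at rest, plus 250 N/m, plus friction. 4 to 9 mm of travel free the carrier; let go, it springs back.
- fork (a point): Middle of the forked tool's slot. Axes: x along the tool towards the tine tips, z up as it lies. The steel tines lie one above the other (clear gap 11 mm in z), each 5 mm thick in y, 6 mm tall, from 11 mm behind to 11 mm ahead of this point. Held level, x along dock x, the fork slides on to the bar from the dock's -x side, one tine above it and one below.
- tool_grip (a point): Grip point of the forked tool: centre of its yellow and black handle's section, 15 mm ahead of the handle's middle, 82 mm behind point fork; axes as the fork's. Handle 100 (x) x 18 (y) x 30 (z) mm, gripped across the 18 mm; tool 90 g. It lies on the black mat with this point 18 mm above the table.
- carrier_center (a point): Centre (25 mm above the underside) of the red vial carrier, 40 (x) x 56 (y) x 50 (z) mm; six blue caps rise 6 mm more. About 0.22 kg. In the dock its axes are the dock's; its steel +y end has the bar's 12 x 10 mm hole, 20 mm up. Centre 79 mm above the table when latched, 93 mm when popped up. In the dock only its x faces can be gripped, in the bay only its y faces.
- tool_mat: Fixed black rubber mat 180 (x) x 85 (y) x 3 mm on which the tool lies and to which it returns; origin at the centre of its underside, top 3 mm above the table.
- pad: Fixed blue pad 90 x 90 x 3 mm, origin at the centre of its underside, top 3 mm above the table.
- bay_floor (a point): Centre of the reader bay's floor, 20 mm above the table. Two green walls, 44 mm long (y), 60 mm high, 8 thick, inner faces at x = +-23 mm. The y ends are open but for 8 mm high sills, inner faces at y = +-32. The carrier goes in with its y axis along the bay's y, either way round. The floor block is 130 mm wide (y); at x = 75 to 115 a white head stands 65 mm high.
- carrier: The red vial carrier; origin at the centre of its underside, 25 mm below carrier_center, same axes.
- fork_tool: The forked tool; origin at the underside of the handle's middle, same axes as point fork.
- amber_vial: Bystander: amber vial, 30 mm diameter, 70 mm high; origin at its base.
- white_bottle: Bystander: white bottle, 50 mm diameter, 90 mm high; origin at its base.
- beaker: Bystander: glass beaker, 60 mm diameter, 75 mm high; origin at its base.
Not all that is in view belongs to the job. Several things look just like the fork_tool: the one meant starts farthest to the robot's right.

How it is judged:
On the way, in this order (a step that is already met when the one before it is completed fails the run):
1. the fork holds the spring bar back and the carrier has popped up (z of carrier_center in the frame of dock above 0.088 m and distance between carrier_center and dock below 0.11 m and contact force between fork_tool and spring_bar above 0.5 N), for 0.05 s.
2. the tool lies on its black mat again, let go (x of tool_grip in the frame of tool_mat between -0.08 and 0.08 m and y of tool_grip in the frame of tool_mat between -0.042 and 0.042 m and height (world z) of tool_grip below 0.024 m and contact force between the fingers and fork_tool below 0.1 N), for 0.1 s.
3. the carrier stands on the blue pad, let go (x of carrier_center in the frame of pad between -0.045 and 0.045 m and y of carrier_center in the frame of pad between -0.045 and 0.045 m and height (world z) of carrier_center below 0.031 m and angle between carrier_center's own z axis and vertical below 0.1 rad and contact force between the fingers and carrier below 0.1 N), for 0.2 s.
At the end, for the whole second after the job is handed in: The carrier stands at rest on the bay floor between the green walls (centre within 8 mm of the bay's, 3 mm in height, upright within 0.08 rad, aligned within 0.15 rad either way round); the tool lies on its black mat (grip point above the mat) (horizontal distance between carrier_center and bay_floor below 0.008 m and height (world z) of carrier_center between 0.042 and 0.048 m and angle between carrier_center's own z axis and vertical below 0.08 rad and angle between the y axis of carrier_center and the y axis of bay_floor, either way round below 0.15 rad and linear speed of carrier below 0.02 m/s and x of tool_grip in the frame of tool_mat between -0.08 and 0.08 m and y of tool_grip in the frame of tool_mat between -0.042 and 0.042 m and height (world z) of tool_grip below 0.024 m); the robot touches nothing.
It fails at once if fingers touch the spring bar (contact force between the fingers and spring_bar above 0.5 N).
It fails at once if the spring bar is pushed harder than 30 N (contact force between fork_tool and spring_bar above 30 N).
It fails at once if the carrier is dropped into the bay (faster than 0.4 m/s between the walls) (horizontal distance between carrier_center and bay_floor below 0.025 m and height (world z) of carrier_center below 0.085 m and linear speed of carrier above 0.4 m/s).
It fails at once if the carrier is tipped by more than 0.5 rad (angle between carrier_center's own z axis and vertical above 0.5 rad).
It fails at once if the amber vial, the white bottle or the beaker is moved by more than 20 mm (distance of any of amber_vial, white_bottle, beaker from where it was at the start of the episode above 0.02 m).
It also fails if it takes over 72 s, if anything falls off the work surface, if the arm or the gripper's body presses on something with over 40 N, if the wrist force passes 120 N, or if a joint passes its speed limit or range.

## Working session

There is one attempt and no reset: what is moved stays moved. The work goes in short steps, Python scripts to look and compute and a shell command to move; the robot and the scene stay as the last step left them, time stands still between calls to the robot, and variables do not carry over. Pictures are saved under pics/ and viewed, and the job is handed in when it is done.

```bash
ls; mkdir -p pics; python3 - <<'E'
from plant import *
import cv2,numpy as np
print(state())
for n in("side","top"):
    g=grab_frame(n); f=g["frame"]
    print(n,{k:(v if k!="pose" else np.round(v,4).tolist()) for k,v in g.items() if k!="frame"})
    cv2.imwrite(f"pics/{n}0.png",cv2.cvtColor(f,cv2.COLOR_RGB2BGR))
E
```

```text
pics
{'time': 0.0, 'joint_pos': array([ 1.18500794e+00,  5.33469303e-02,  1.61430097e+00, -2.39724092e-05,
        1.47598500e+00, -1.18991618e-01]), 'joint_vel': array([-9.17264400e-05,  7.10536280e-04,  3.67974251e-04,  1.96443178e-03,
       -1.23545138e-03,  9.46819906e-04]), 'joint_efforts': array([ 2.29700081e-04, -3.93697250e+01, -3.70170879e+01, -1.33702706e-04,
        7.11031607e-03, -4.51980341e-06]), 'tool_pos': array([0.16451624, 0.60224115, 0.19566508]), 'tool_rot': array([-0.70012373,  0.70152491, -0.0942185 ,  0.09387458]), 'contact_force': array([-0.11831309, -0.20548562, -0.2072501 ]), 'ft_torque': array([-0.01066818,  0.00427833,  0.00564931]), 'gripper_width': 1.0030805664941762}
side {'fx': 492.17454466566727, 'fy': 492.17454466566727, 'cx': 278.47975019665165, 'cy': 204.4829277665661, 'pose': [[0.9939, 0.0856, -0.0696, 0.3851], [-0.109, 0.6656, -0.7383, -0.8393], [-0.0169, 0.7414, 0.6709, 0.819], [0.0, 0.0, 0.0, 1.0]]}
top {'fx': 431.76283842473543, 'fy': 431.76283842473543, 'cx': 277.25863701642197, 'cy': 201.78488105495194, 'pose': [[0.0181, 0.9957, -0.0909, 0.3488], [-0.9997, 0.0194, 0.0134, -0.0148], [0.0151, 0.0907, 0.9958, 1.3936], [0.0, 0.0, 0.0, 1.0]]}
```

View pics/side0.png

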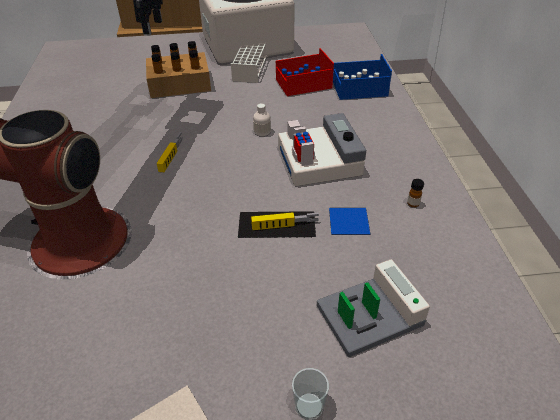

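View pics/top0.png

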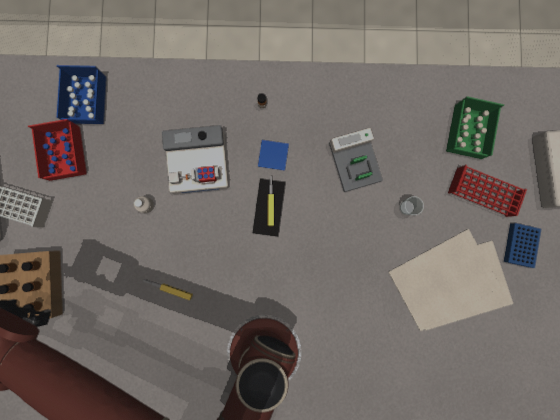

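```bash
cat > h.py <<'E'
from plant import *
import cv2,numpy as np
def ray(g,u,v):
    d=np.array([(u-g["cx"])/g["fx"],-(v-g["cy"])/g["fy"],-1.0]); P=np.array(g["pose"])
    return P[:3,3],P[:3,:3]@d
def onz(g,u,v,z):
    o,d=ray(g,u,v); return (o+d*(z-o[2])/d[2])
def proj(g,p):
    P=np.array(g["pose"]); c=P[:3,:3].T@(np.array(p)-P[:3,3])
    return g["cx"]+g["fx"]*c[0]/-c[2], g["cy"]-g["fy"]*c[1]/-c[2]
def tri(g1,uv1,g2,uv2):
    o1,d1=ray(g1,*uv1);o2,d2=ray(g2,*uv2)
    d1=d1/np.linalg.norm(d1);d2=d2/np.linalg.norm(d2)
    t=np.linalg.lstsq(np.c_[d1,-d2],o2-o1,rcond=None)[0]
    a=o1+t[0]*d1;b=o2+t[1]*d2
    return (a+b)/2,np.linalg.norm(a-b)
def crop(g,name,x0,y0,x1,y1,s):
    im=cv2.cvtColor(g["frame"],cv2.COLOR_RGB2BGR)[y0:y1,x0:x1]
    im=cv2.resize(im,None,fx=s,fy=s,interpolation=cv2.INTER_CUBIC)
    for x in range((x0+9)//10*10,x1,10):
        cv2.putText(im,str(x),(int((x-x0+.5)*s),10),0,.35,(0,255,255),1); cv2.line(im,(int((x-x0+.5)*s),12),(int((x-x0+.5)*s),18),(0,255,255),1)
    for y in range((y0+9)//10*10,y1,10):
        cv2.putText(im,str(y),(0,int((y-y0+.5)*s)+4),0,.35,(0,255,255),1); cv2.line(im,(24,int((y-y0+.5)*s)),(30,int((y-y0+.5)*s)),(0,255,255),1)
    cv2.imwrite("pics/"+name,im)
E
python3 - <<'E'
from h import *
import pickle
s=grab_frame("side");t=grab_frame("top")
pickle.dump((s,t),open("g0.pkl","wb"))
crop(t,"t_dock.png",155,118,235,198,7)
crop(t,"t_tool.png",235,135,305,240,5.6)
crop(t,"t_bay.png",320,120,390,195,8)
crop(s,"s_dock.png",270,105,370,190,7)
crop(s,"s_tool.png",230,200,380,245,5)
crop(s,"s_bay.png",310,255,435,355,6)
E
```

```text
(no output)
```

View pics/t_dock.png

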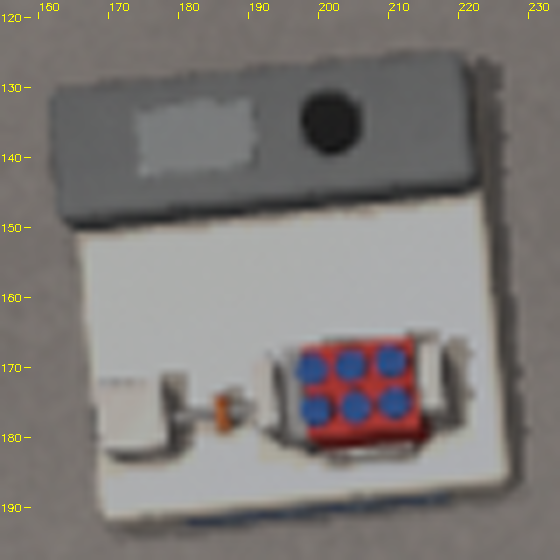

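View pics/t_tool.png

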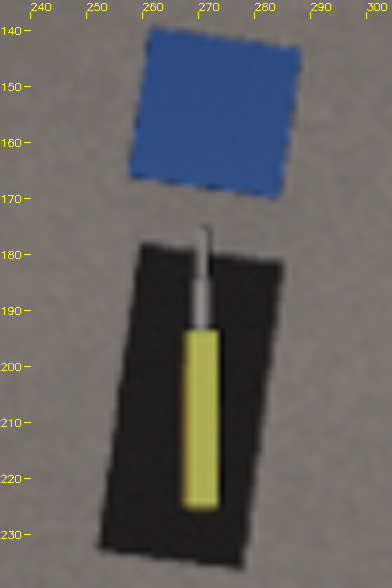

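View pics/t_bay.png

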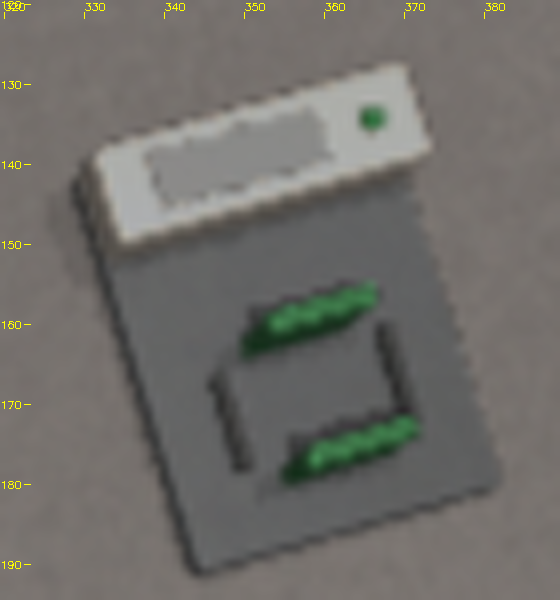

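View pics/s_dock.png

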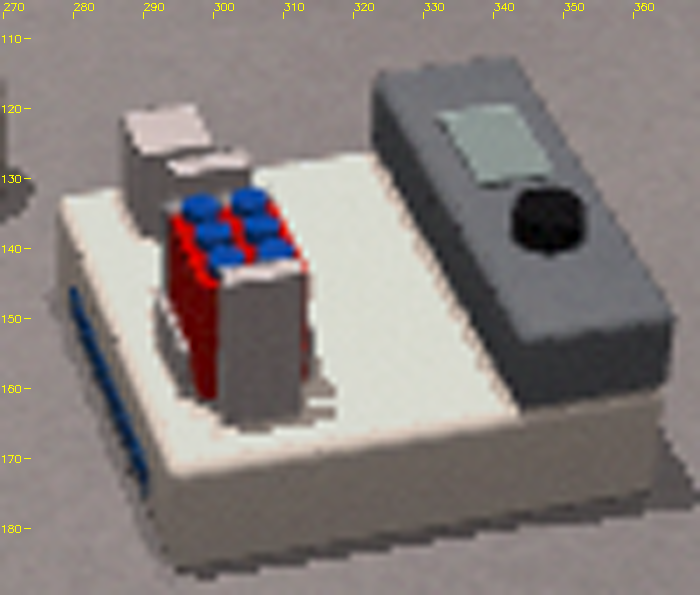

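View pics/s_tool.png

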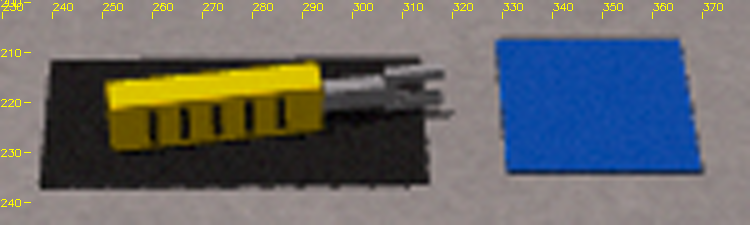

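View pics/s_bay.png

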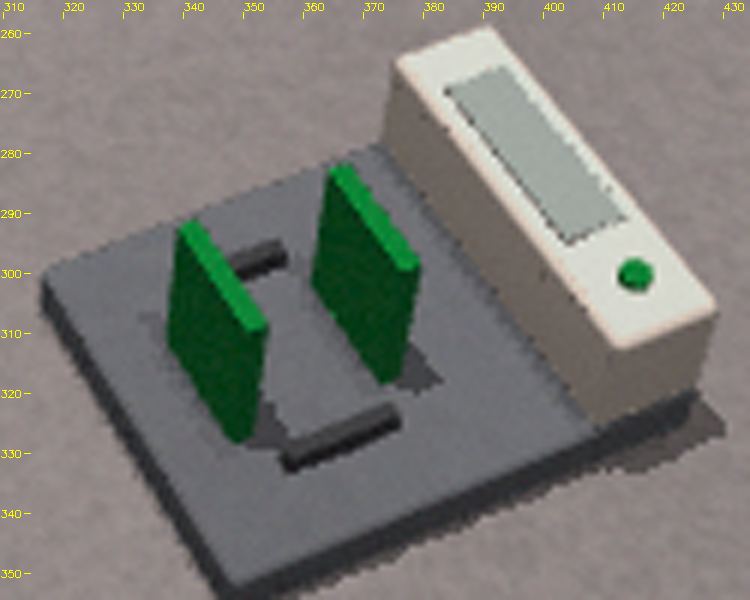

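```bash
cat > fit.py <<'E'
from h import *
import pickle
from scipy.optimize import least_squares
s,t=pickle.load(open("g0.pkl","rb"))
def T(x0,y0,k): return lambda c:(x0+c[0]/k-.5,y0+c[1]/k-.5)
def fit(name,obs,x0,freeoff=False):
    # obs: (cam, pt_mm, px)
    def res(p):
        c,sn=np.cos(p[2]),np.sin(p[2]);r=[]
        for g,pt,px in obs:
            x,y,z=np.array(pt)/1000
            q=proj(g,(p[0]+c*x-sn*y,p[1]+sn*x+c*y,z))
            r+=[q[0]-px[0],q[1]-px[1]]
        return np.array(r)
    f=least_squares(res,x0,loss="soft_l1")
    R=res(f.x).reshape(-1,2)
    print(name,np.round(f.x,4),"yaw deg",round(np.degrees(f.x[2]),2))
    for nm,gg in(("top",t),("side",s)):
        o=[b for b in obs if b[0] is gg]
        if len(o)>1:
            save=obs
            def res1(p,o=o):
                c,sn=np.cos(p[2]),np.sin(p[2])
                return np.array([np.array(proj(gg,(p[0]+c*a[0]/1e3-sn*a[1]/1e3,p[1]+sn*a[0]/1e3+c*a[1]/1e3,a[2]/1e3)))-b for _,a,b in o]).ravel()
            f1=least_squares(res1,f.x,loss="soft_l1"); print("  ",nm,np.round(f1.x,4),np.round(np.degrees(f1.x[2]),2))
    print("  res",np.round(R,1).tolist())
    return f.x
d=T(155,118,7);e=T(270,105,7)
D=[(t,(150,-60,85),d((462,55))),(t,(150,125,85),d((50,90))),(t,(90,125,85),d((62,213))),(t,(90,-60,85),d((478,180))),
(t,(0,60.5,72),d((222,412))),(t,(0,98,90),d((134,412))),(t,(0,35.5,114),d((266,393))),(t,(0,-35.5,114),d((430,368))),(t,(0,0,110),d((353.3,384.8))),
(s,(-40,125,50),e((62,200))),(s,(-40,-60,50),e((170,478))),(s,(150,125,85),e((515,58))),(s,(90,125,85),e((375,72))),(s,(90,-60,85),e((525,340))),(s,(150,-60,85),e((672,318))),
(s,(-15,-40.5,114),e((215,275))),(s,(15,-40.5,114),e((305,265))),(s,(-15,-40.5,50),e((222,422))),(s,(15,-40.5,50),e((300,415)))]
fit("dock",D,[.42,.2,0])
d=T(320,120,8);e=T(310,255,6)
B=[(t,(27,0,80),d((323,311))),(t,(-27,0,80),d((363,442)))]
B+=[(s,p,e(c)) for p,c in [((-31,22,80),(178,228)),((-23,22,80),(202,220)),((-23,-22,80),(268,322)),((-31,-22,80),(248,333)),((23,22,80),(330,170)),((31,22,80),(352,165)),((31,-22,80),(420,262)),((23,-22,80),(398,270))]]
for hz in(65,85):
  fit("bay%d"%hz,B+[(s,(75,65,hz),e((395,62))),(s,(115,65,hz),e((490,25))),(s,(115,-65,hz),e((716,305))),(s,(75,-65,hz),e((622,348)))]+
  [(t,(115,65,hz),d((97,150))),(t,(115,-65,hz),d((405,65))),(t,(75,-65,hz),d((432,148))),(t,(75,65,hz),d((122,242)))],[.4,-.25,.2])
d=T(235,135,5.6);e=T(230,200,5)
fit("grip",[(t,p,d(c)) for p,c in [((35,9,33),(186,331)),((35,-9,33),(219,331)),((-65,-9,33),(219,508)),((-65,9,33),(184,508))]]+
 [(s,p,e(c)) for p,c in [((-65,9,33),(107,85)),((35,9,33),(320,63)),((35,-9,33),(323,78)),((-65,-9,33),(110,108)),((-65,-9,3),(113,150)),((35,-9,3),(325,130)),((93,0,29.5),(443,72))]],[.35,0,0])
fit("mat",[(t,p,d(c)) for p,c in [((90,42.5,3),(143,243)),((90,-42.5,3),(283,261)),((-90,-42.5,3),(243,569)),((-90,42.5,3),(98,548))]]+
 [(s,p,e(c)) for p,c in [((-90,42.5,3),(52,60)),((90,-42.5,3),(430,185)),((-90,-42.5,3),(40,187))]],[.35,0,0])
fit("pad",[(t,p,d(c)) for p,c in [((45,45,3),(150,26)),((45,-45,3),(301,47)),((-45,-45,3),(279,198)),((-45,45,3),(131,178))]]+
 [(s,p,e(c)) for p,c in [((-45,45,3),(497,39)),((45,45,3),(680,39)),((45,-45,3),(702,172)),((-45,-45,3),(508,172))]],[.35,0,0])
for nm,u,v in(("vial",262,104),("bottle",141,207),("beaker",410,208)): print(nm,onz(t,u,v,0))
for nm,u,v in(("vial",415,206),("bottle",262,134),("beaker",310,412)): print(nm,onz(s,u,v,0))
E
python3 fit.py
```

```text
dock [0.5489 0.1877 0.1096] yaw deg 6.28
   top [0.5498 0.1873 0.1145] 6.56
   side [0.5485 0.1882 0.1082] 6.2
  res [[0.9, -0.9], [-0.3, -0.7], [-0.7, 0.8], [0.1, 0.3], [0.5, 0.1], [-0.5, 0.3], [-0.2, 0.0], [0.2, 1.5], [-0.6, 0.4], [-0.8, -1.4], [-0.3, -1.0], [0.7, -0.9], [0.0, -0.1], [-0.5, 0.1], [1.2, -0.2], [1.3, 1.3], [0.3, 1.0], [-0.0, 0.9], [0.2, 0.2]]
bay65 [ 0.5833 -0.2944  0.3023] yaw deg 17.32
   top [ 0.5835 -0.2934  0.3002] 17.2
   side [ 0.5832 -0.2947  0.3017] 17.29
  res [[0.3, -0.2], [0.5, 0.1], [-0.2, -0.4], [-0.5, -0.5], [0.4, 0.3], [-0.1, -0.0], [-0.5, -0.1], [-0.5, -0.7], [0.7, 0.3], [0.6, 0.4], [-0.7, -1.2], [0.4, -1.2], [1.9, 0.1], [-0.6, 0.4], [-0.5, -0.0], [0.4, -0.6], [0.8, 1.0], [0.1, 0.5]]
bay85 [ 0.5821 -0.2947  0.3041] yaw deg 17.42
   top [ 0.5813 -0.2925  0.3253] 18.64
   side [ 0.5819 -0.296   0.2608] 14.94
  res [[0.4, 0.2], [0.6, 0.4], [-0.8, -0.1], [-1.1, -0.2], [-0.1, 0.5], [-0.7, 0.2], [-1.1, 0.1], [-1.1, -0.5], [0.1, 0.5], [0.1, 0.6], [-0.2, -7.7], [1.1, -7.8], [3.4, -6.4], [0.7, -6.1], [0.5, -1.1], [1.9, -2.0], [2.4, -0.2], [1.1, -0.4]]
grip [ 
[... 268 characters left out ...]
 [ 0.4586 -0.0072 -0.118 ] yaw deg -6.76
   top [ 0.4593 -0.0064 -0.1175] -6.73
   side [ 0.4581 -0.0083 -0.1199] -6.87
  res [[-0.2, -0.1], [0.7, 0.2], [0.4, 0.3], [0.0, 0.4], [0.2, -0.1], [0.2, -0.5], [0.2, -0.4]]
pad [ 0.6301 -0.0173 -0.1221] yaw deg -7.0
   top [ 0.6306 -0.0166 -0.1153] -6.6
   side [ 0.6297 -0.0181 -0.1271] -7.28
  res [[0.2, 0.2], [0.4, 0.3], [0.6, 0.2], [-0.4, -0.1], [-0.2, -0.0], [0.1, -0.2], [0.3, -0.5], [0.1, -0.4]]
vial [0.7998148  0.02279411 0.        ]
bottle [0.45062998 0.405201   0.        ]
beaker [ 0.46416095 -0.46561225  0.        ]
vial [0.80205705 0.01371361 0.        ]
bottle [0.45570188 0.37619215 0.        ]
beaker [ 0.46599225 -0.46442201  0.        ]
```

```bash
cat > go.py <<'E'
from h import *
from scipy.spatial.transform import Rotation as Ro
def axes():
    st=state();q=st["tool_rot"];return st,Ro.from_quat([q[1],q[2],q[3],q[0]]).as_matrix()
def plan(x,y,z,jawdeg=None):
    """delta in tool axes (cm) to target; twist to make jaw line along jawdeg (world yaw, mod 180)"""
    st,R=axes();p=st["tool_pos"];d=R.T@(np.array([x,y,z])-p)*100
    jz=np.degrees(np.arctan2(R[1,2],R[0,2]))
    print("t",round(st["time"],2),"pos",np.round(p,4),"jaw yaw %.2f"%jz,"ydir",np.round(R[:,1],3),"F",np.round(st["contact_force"],1),"w",round(st["gripper_width"],3))
    print("  shift cm",np.round(d,2),end="")
    if jawdeg is not None:
        w=(jawdeg-jz+90)%180-90
        print("  twist",round(-w,2),"(y down => +twist lowers world yaw)")
    else: print()
E
python3 - <<'E'
from go import *
plan(.4636,-.0125,.12,90.65)
print(axes()[1].round(3), state()["joint_pos"].round(3))
E
```

```text
t 0.2 pos [0.1646 0.6025 0.1961] jaw yaw 74.71 ydir [-0.    -0.001 -1.   ] F [0.  0.7 0.1] w 1.0
  shift cm [ 45.06   7.67 -51.43]  twist -15.94 (y down => +twist lowers world yaw)
[[ 0.965 -0.     0.264]
 [-0.264 -0.001  0.965]
 [-0.    -1.    -0.001]] [ 1.185  0.053  1.614 -0.     1.476 -0.119]
```

```bash
python3 -m crank '[[[1,3.2,0,-3.6,0],[1,3.2,0,-3.6,0],[1,3.2,0,-3.6,0],[1,3.2,0,-3.6,0],[1,3.2,0,-3.6,0],[1,3.2,0,-3.6,0],[1,3.2,0,-3.6,0],[1,3.2,0,-3.6,0]]]'; python3 -m crank '[[[1,3.2,0,-3.6,0],[1,3.2,0,-3.6,0],[1,3.2,0,-3.6,0],[1,3.2,0,-3.6,0],[1,3.2,0,-3.6,0],[1,3.2,0,-3.6,0],[1,0,3.8,0,-8],[1,0,3.8,0,-8]]]'; python3 -c "
from go import *
plan(.4636,-.0125,.12,90.65)"
```

```text
time: 1.2
tool_pos: [0.3361, 0.2561, 0.1969]
tool_rot: [0.701, -0.701, 0.094, -0.094]
contact_force: [0.3, 1.0, 0.1]
gripper_width: 0.998
time: 2.2
tool_pos: [0.4645, -0.0023, 0.1203]
tool_rot: [-0.707, 0.707, 0.006, -0.005]
contact_force: [-0.1, 0.8, 0.4]
gripper_width: 0.999
t 2.2 pos [ 0.4645 -0.0023  0.1203] jaw yaw 90.88 ydir [ 0.001 -0.    -1.   ] F [-0.1  0.8  0.4] w 0.999
  shift cm [-0.11  0.03 -1.02]  twist 0.23 (y down => +twist lowers world yaw)
```

```bash
python3 -m crank '[[[1,-0.1,0,-1.0,0.2],[1,0,3,0,0],[1,0,3,0,0],[1,0,3,0,0],[1,0,1.6,0,0],[1,0,0.5,0,0],[1,0,0,0,0]]]';  python3 -c "
from go import *
plan(.4636,-.0125,.007,90.65)
s=grab_frame('side');crop(s,'a1.png',220,150,340,250,6)"
```

```text
time: 3.08
tool_pos: [0.464, -0.0117, 0.0109]
tool_rot: [-0.707, 0.707, 0.003, -0.002]
contact_force: [0.1, -0.1, 0.3]
gripper_width: 1.002
t 3.08 pos [ 0.464  -0.0117  0.0109] jaw yaw 90.48 ydir [ 0.001 -0.    -1.   ] F [ 0.1 -0.1  0.3] w 1.002
  shift cm [-0.04  0.39 -0.08]  twist -0.17 (y down => +twist lowers world yaw)
```

View pics/a1.png

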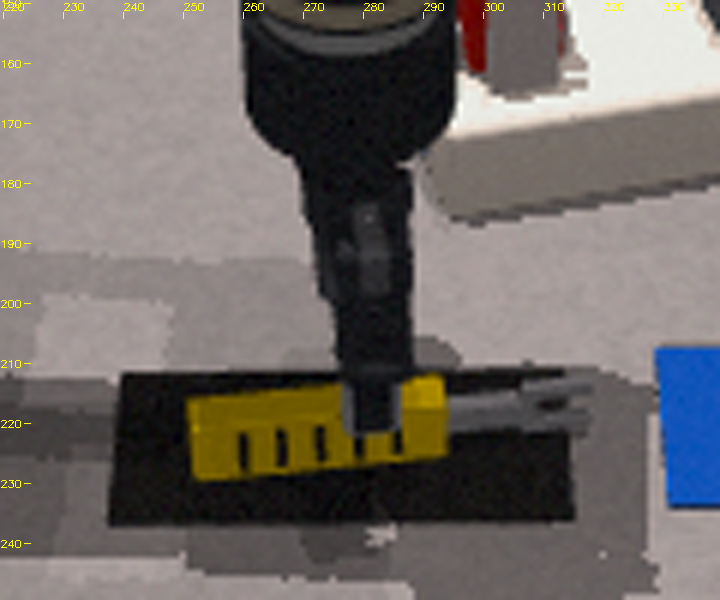

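The near finger sits at u≈278 on the handle (u 251–293), about 65% along it, as intended for the grip point. I'll go down 3 mm and close.

```bash
python3 -m crank '[[[1,0,0.3,-0.1,0],[0,0,0,0,0],[-1,0,0,0,0],[-1,0,0,0,0],[-1,0,0,0,0],[-1,0,0,0,0],[-1,0,0,0,0]]]';  python3 -c "
from go import *
plan(.4636,-.0125,.007,90.65)"
```

```text
time: 4.0
tool_pos: [0.4632, -0.0124, 0.0069]
tool_rot: [-0.707, 0.707, 0.003, -0.003]
contact_force: [0.7, -0.7, -0.5]
gripper_width: -0.004
t 4.0 pos [ 0.4632 -0.0124  0.0069] jaw yaw 90.52 ydir [ 0. -0. -1.] F [ 0.7 -0.7 -0.5] w -0.004
  shift cm [ 0.04 -0.01 -0.01]  twist -0.13 (y down => +twist lowers world yaw)
```

```bash
python3 -c "
from go import *
s=grab_frame('side');crop(s,'a2.png',220,150,340,250,6)
t=grab_frame('top');crop(t,'a3.png',220,130,320,240,5)"
```

```text
(no output)
```

View pics/a2.png

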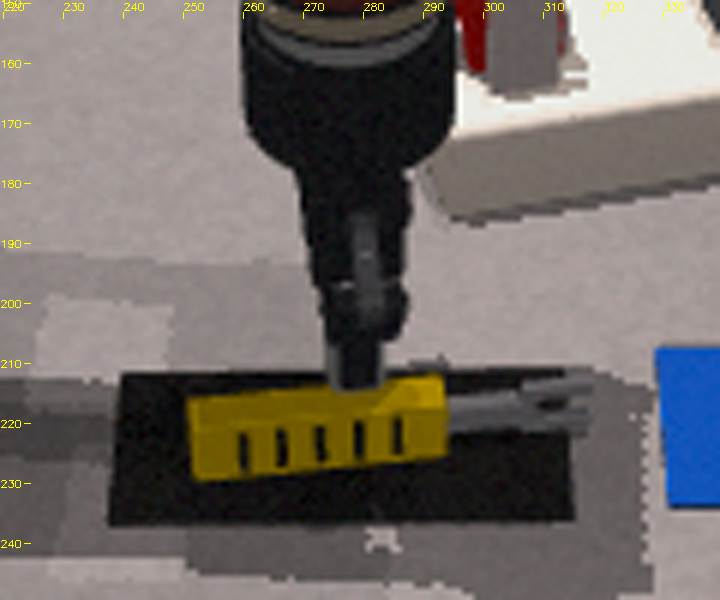

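View pics/a3.png

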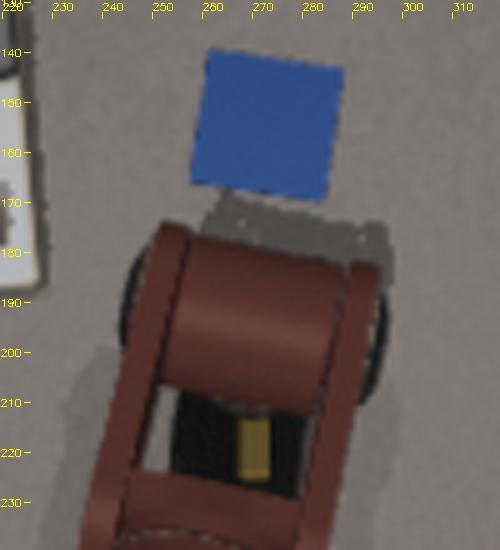

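```bash
python3 -c "
from go import *
s=grab_frame('side')
for p in [(.4632,-.0124,.007),(.4632,-.0124,.035),(.4632,.03,.007),(.4632,-.055,.02),(.4632,-.0425,.02)]: print(p,proj(s,p))
st,R=axes();print(R.round(3),st['joint_pos'].round(3))"
```

```text
(0.4632, -0.0124, 0.007) (np.float64(278.9441940949077), np.float64(223.53099572537056))
(0.4632, -0.0124, 0.035) (np.float64(278.7484410309173), np.float64(214.89753775267033))
(0.4632, 0.03, 0.007) (np.float64(277.02309717724916), np.float64(211.3778705382243))
(0.4632, -0.055, 0.02) (np.float64(280.9048505436416), np.float64(232.43540998695187))
(0.4632, -0.0425, 0.02) (np.float64(280.29126917856615), np.float64(228.58239044298912))
[[ 1.    -0.    -0.009]
 [ 0.009 -0.     1.   ]
 [-0.    -1.    -0.   ]] [-0.188 -0.137  2.135 -0.     1.144 -1.767]
```

The gripper shut completely, with its tip at (277,214) apparently above the handle. The tip should project to (279,223), so the reported TCP z may be about 28 mm too low. I'll check the real height by touching bare table beside the mat.

```bash
python3 -m crank '[[[-1,0,-3,0,0],[-1,0,0,4.5,0],[-1,0,0,4.5,0],[-1,0,2.8,0,0],[-1,0,0,0,0]]]';  python3 -c "
from go import *
plan(.4636,-.0125,.007,90.65)
s=grab_frame('side');crop(s,'a4.png',220,130,340,230,6)
p=state()['tool_pos'];print(proj(s,p),proj(s,p+[0,0,.028]),proj(s,[p[0],p[1],0]))"
```

```text
time: 4.78
tool_pos: [0.46, 0.078, 0.0069]
tool_rot: [-0.707, 0.707, 0.002, -0.005]
contact_force: [-1.1, 0.3, -0.3]
gripper_width: -0.0
t 4.78 pos [0.46   0.078  0.0069] jaw yaw 90.57 ydir [-0.005 -0.    -1.   ] F [-1.1  0.3 -0.3] w -0.0
  shift cm [ 0.27 -0.01 -9.05]  twist -0.08 (y down => +twist lowers world yaw)
(np.float64(274.202395920954), np.float64(198.2146434110789)) (np.float64(273.94350181986044), np.float64(189.65607463561457)) (np.float64(274.27578534891876), np.float64(200.6407646088018))
```

View pics/a4.png

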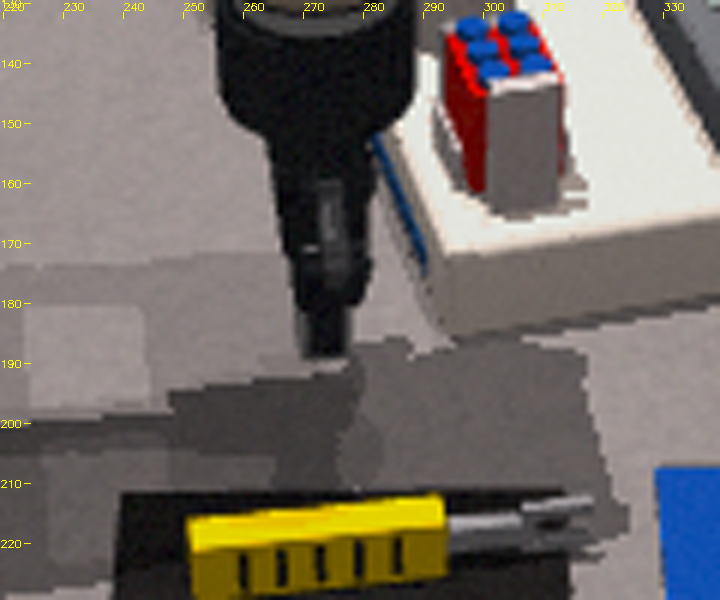

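```bash
python3 -m crank '[[[-1,0,1.5,0,0],[-1,0,0,0,0]]]'; python3 -m crank '[[[-1,0,0.3,0,0],[-1,0,0,0,0]]]'; python3 -m crank '[[[-1,0,0.3,0,0],[-1,0,0,0,0]]]'; python3 -c "
from go import *
s=grab_frame('side');crop(s,'a5.png',220,130,340,230,6)
print(proj(s,state()['tool_pos']))"
```

```text
time: 5.08
tool_pos: [0.4615, 0.0771, -0.0071]
tool_rot: [-0.707, 0.707, 0.002, -0.004]
contact_force: [-0.5, 0.9, -0.7]
gripper_width: -0.003
time: 5.32
tool_pos: [0.4625, 0.0774, -0.009]
tool_rot: [0.707, -0.707, -0.003, 0.003]
contact_force: [0.2, 0.6, -0.6]
gripper_width: 0.007
time: 5.58
tool_pos: [0.4622, 0.0776, -0.0123]
tool_rot: [-0.707, 0.707, 0.003, -0.003]
contact_force: [-0.0, -0.9, 0.4]
gripper_width: -0.002
(np.float64(274.7915623912904), np.float64(204.20933819822892))
```

View pics/a5.png

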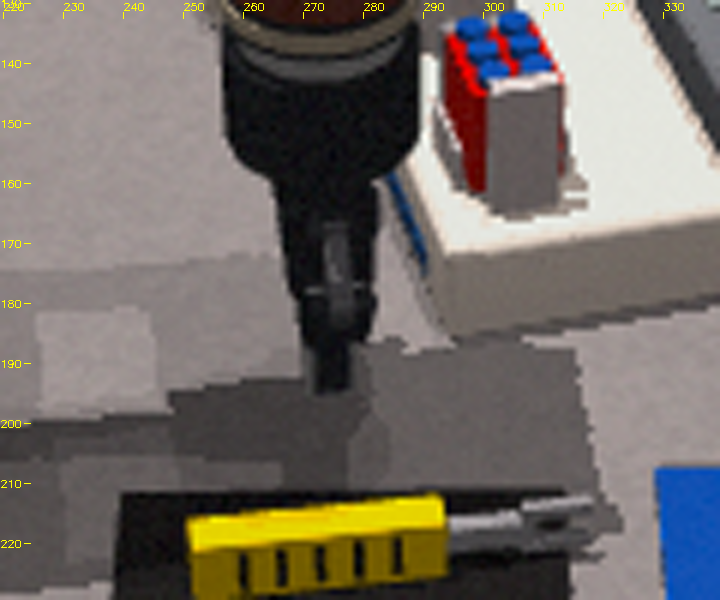

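```bash
python3 -m crank '[[[-1,0,0.9,0,0],[-1,0,0,0,0]]]'; for i in 1 2 3; do python3 -m crank '[[[-1,0,0.2,0,0],[-1,0,0,0,0]]]' | egrep 'pos|force'; done
```

```text
time: 5.88
tool_pos: [0.4613, 0.0776, -0.0222]
tool_rot: [-0.707, 0.707, 0.002, -0.004]
contact_force: [-1.0, 0.0, -0.5]
gripper_width: -0.001
tool_pos: [0.4623, 0.0776, -0.0232]
contact_force: [-0.3, 0.2, 0.3]
tool_pos: [0.4623, 0.0776, -0.0252]
contact_force: [-0.5, 0.1, -0.6]
tool_pos: [0.4622, 0.0776, -0.0273]
contact_force: [0.5, 0.4, 0.7]
```

```bash
for i in 1 2 3; do python3 -m crank '[[[-1,0,0.15,0,0],[-1,0,0,0,0]]]' | egrep 'pos|force'; done;  python3 -c "
from go import *
s=grab_frame('side');crop(s,'a6.png',220,130,340,230,6)
print(proj(s,state()['tool_pos']))"
```

```text
tool_pos: [0.4622, 0.0776, -0.0288]
contact_force: [-0.8, -1.0, -0.1]
tool_pos: [0.4622, 0.0775, -0.0302]
contact_force: [-0.3, 0.9, 1.5]
tool_pos: [0.4622, 0.0776, -0.0318]
contact_force: [-0.2, 0.1, 0.1]
(np.float64(274.952821117066), np.float64(209.89238102743056))
```

View pics/a6.png

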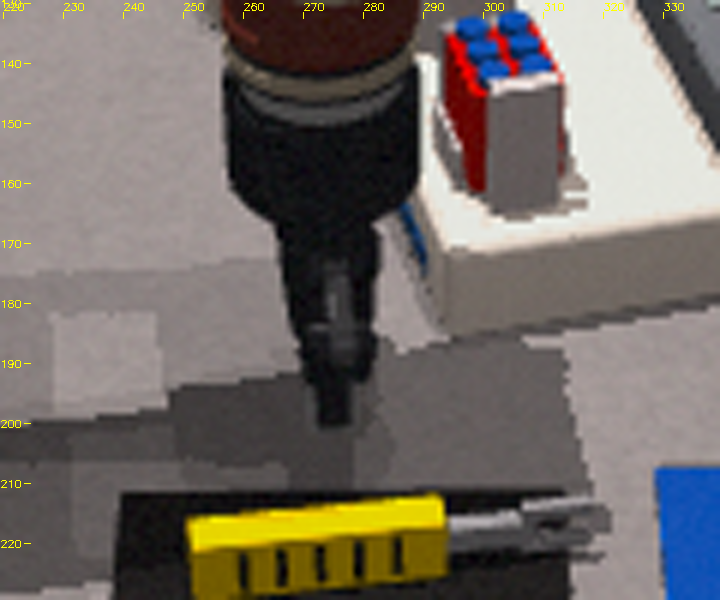

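```bash
for i in 1 2 3 4; do python3 -m crank '[[[-1,0,0.15,0,0],[-1,0,0,0,0]]]' | egrep 'pos|force'; done
```

```text
tool_pos: [0.4622, 0.0776, -0.0332]
contact_force: [0.6, -0.0, 0.7]
tool_pos: [0.4626, 0.0776, -0.0344]
contact_force: [-0.3, -0.6, 2.7]
tool_pos: [0.4626, 0.0776, -0.0344]
contact_force: [-7.1, 0.0, 14.0]
tool_pos: [0.4626, 0.0776, -0.0345]
contact_force: [-12.8, -1.1, 25.8]
```

The fingertips touched the table at a reported z of −0.0343, so true z = reported + 34 mm. In x and y the picture agrees: tip seen at (275,200), projected (275,200.6). I'll add this correction to the planner and grasp again.

```bash
sed -i 's/p=st\["tool_pos"\];/p=st["tool_pos"]+[0,0,.0343];/' go.py; python3 -m crank '[[[-1,0,-4,0,0],[1,0,-4,0,0],[1,0,0,-4.5,0],[1,0,0,-4.5,0],[1,0,0,0,0]]]'; python3 -c "
from go import *
plan(.4636,-.0125,.007,90.65)"
```

```text
time: 9.05
tool_pos: [0.4633, -0.0144, 0.0426]
tool_rot: [-0.707, 0.707, 0.002, -0.002]
contact_force: [0.1, -0.4, 0.4]
gripper_width: 0.847
t 9.05 pos [ 0.4633 -0.0144  0.0769] jaw yaw 90.28 ydir [ 0.001 -0.    -1.   ] F [ 0.1 -0.4  0.4] w 0.847
  shift cm [0.02 6.99 0.19]  twist -0.37 (y down => +twist lowers world yaw)
```

```bash
python3 -m crank '[[[1,0,0,0.2,-0.4],[1,0,3,0,0],[1,0,3,0,0],[1,0,1,0,0],[-1,0,0,0,0],[-1,0,0,0,0],[-1,0,0,0,0],[-1,0,0,0,0]]]'; python3 -m crank '[[[-1,0,0,0,0]]]'; python3 -c "
from go import *
plan(.4636,-.0125,.007,90.65)
s=grab_frame('side');crop(s,'a7.png',220,150,340,250,6)"
```

```text
time: 10.05
tool_pos: [0.4643, -0.0107, -0.0263]
tool_rot: [-0.707, 0.707, 0.006, -0.005]
contact_force: [-0.0, -1.8, -0.8]
gripper_width: 0.2
time: 10.18
tool_pos: [0.4643, -0.0107, -0.0264]
tool_rot: [-0.707, 0.707, 0.006, -0.005]
contact_force: [-0.4, 0.4, 4.6]
gripper_width: 0.2
t 10.18 pos [ 0.4643 -0.0107  0.0079] jaw yaw 90.91 ydir [ 0.002 -0.    -1.   ] F [-0.4  0.4  4.6] w 0.2
  shift cm [-0.08  0.09 -0.18]  twist 0.26 (y down => +twist lowers world yaw)
```

View pics/a7.png

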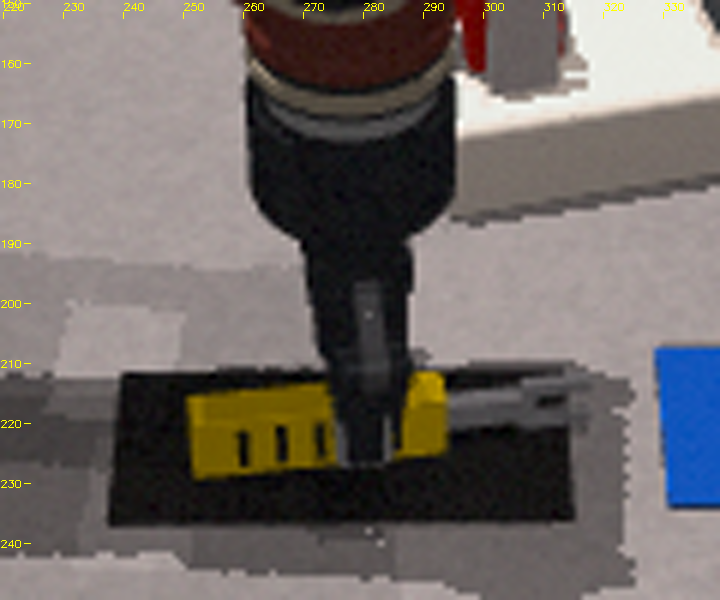

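```bash
python3 -m crank '[[[-1,0,-2,0,0],[-1,0,-4,0,0],[-1,0,-4,0,0],[-1,0,-1,0,-5.4],[-1,0,0,0,0]]]'; python3 -c "
from go import *
plan(.4075,.222,.100,96.3)
s=grab_frame('side');crop(s,'a8.png',220,120,340,220,6)"
```

```text
time: 10.85
tool_pos: [0.4635, -0.0105, 0.083]
tool_rot: [-0.706, 0.706, 0.039, -0.038]
contact_force: [0.5, 0.3, -0.7]
gripper_width: 0.204
t 10.85 pos [ 0.4635 -0.0105  0.1173] jaw yaw 96.25 ydir [ 0.001 -0.    -1.   ] F [ 0.5  0.3 -0.7] w 0.204
  shift cm [-3.04  1.72 23.73]  twist -0.05 (y down => +twist lowers world yaw)
```

View pics/a8.png

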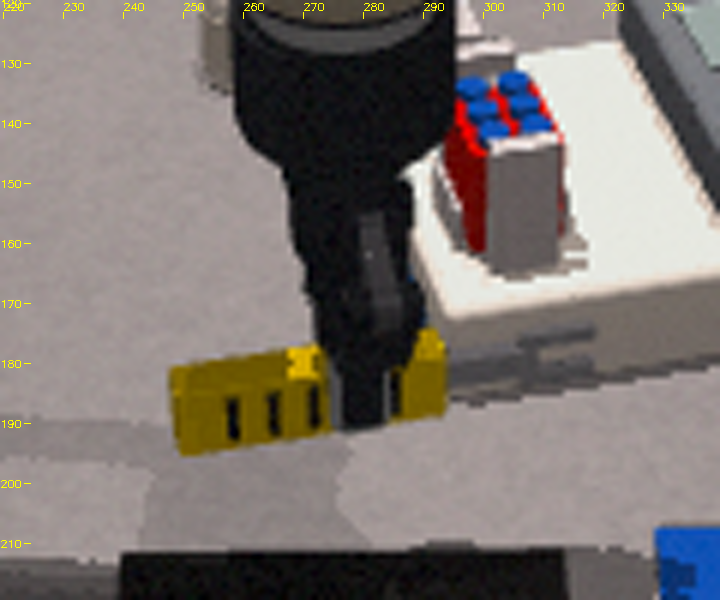

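```bash
python3 -m crank '[[[-1,-3.0,0,0,0],[-1,-2,0,0,0],[-1,0,0,4.8,0],[-1,0,0,4.8,0],[-1,0,0,4.8,0],[-1,0,0,4.8,0],[-1,2,0,4.5,0],[-1,0,1.7,0,0]]]';python3 -m crank '[[[-1,0,0,0,0],[-1,0,0,0,0]]]'; python3 -c "
from go import *
plan(.4075,.222,.062,96.3)
s=grab_frame('side');crop(s,'a9.png',220,90,340,190,6)
t=grab_frame('top');crop(t,'a10.png',155,145,275,245,6)"
```

```text
time: 11.9
tool_pos: [0.4077, 0.2243, 0.0651]
tool_rot: [0.706, -0.706, -0.04, 0.04]
contact_force: [-0.3, -0.0, -1.7]
gripper_width: 0.201
time: 12.15
tool_pos: [0.4065, 0.2207, 0.0644]
tool_rot: [-0.706, 0.706, 0.038, -0.039]
contact_force: [0.0, -0.2, -1.9]
gripper_width: 0.198
t 12.15 pos [0.4065 0.2207 0.0987] jaw yaw 96.22 ydir [-0.002 -0.001 -1.   ] F [ 0.  -0.2 -1.9] w 0.198
  shift cm [0.12 3.67 0.12]  twist -0.08 (y down => +twist lowers world yaw)
```

View pics/a9.png

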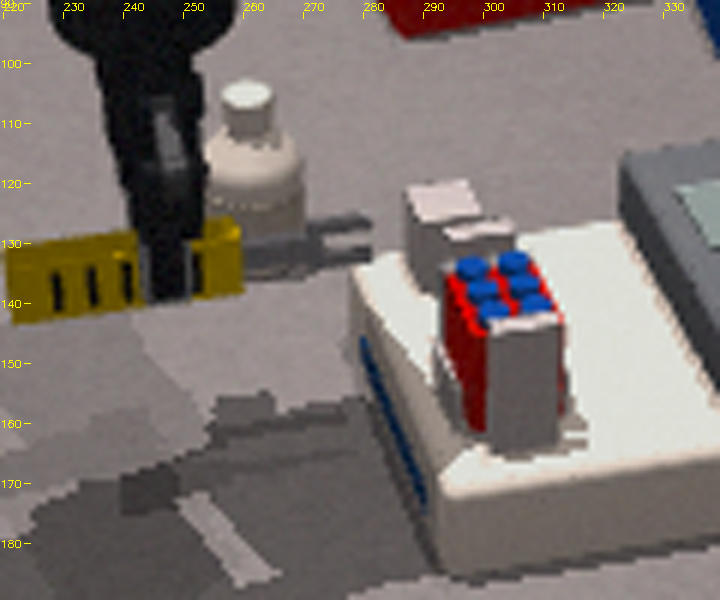

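View pics/a10.png

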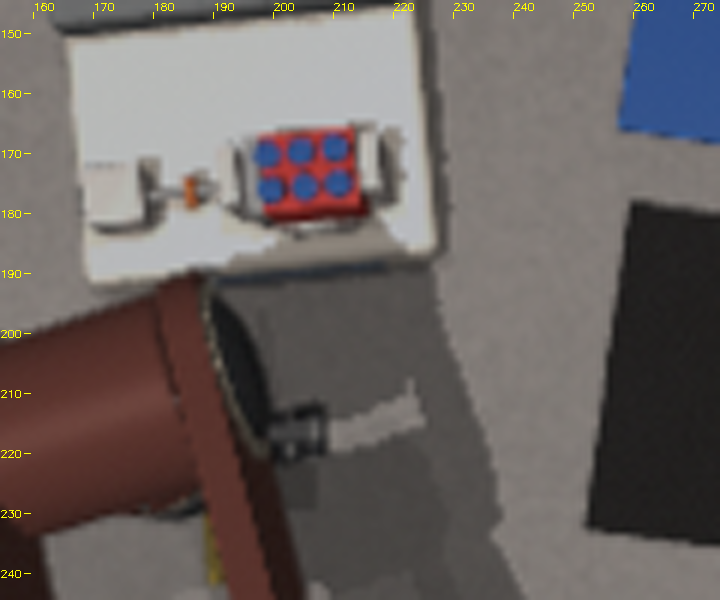

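```bash
cat > fk.py <<'E'
from go import *
def model(g,dz=0):
    st,R=axes();p=st["tool_pos"]+[0,0,.0343+dz]
    u=R[:,0].copy();v=R[:,2];
    for n,q in dict(front_bot=(35,-9,-15),rear_bot=(-65,-9,-15),front_top=(35,-9,15),slot_tip=(93,-2.5,0),up_top=(93,-2.5,11.5),up_bot=(93,-2.5,5.5),lo_top=(93,-2.5,-5.5),lo_bot=(93,-2.5,-11.5)).items():
        w=p+u*(q[0]-.7)/1e3+v*q[1]/1e3+np.array([0,0,(q[2]+10.1)/1e3])
        print(n,np.round(proj(g,w),1),np.round(w,4))
if __name__=="__main__": 
    s=grab_frame("side"); model(s); crop(s,"fk.png",245,110,295,150,14)
E
python3 fk.py
```

```text
front_bot [260.7 138.3] [0.4426 0.2159 0.0952]
rear_bot [222.2 143.7] [0.3432 0.2051 0.0951]
front_top [260.3 128.4] [0.4426 0.2159 0.1252]
slot_tip [282.1 129. ] [0.4996 0.2286 0.1102]
up_top [282.  125.2] [0.4996 0.2286 0.1217]
up_bot [282.  127.2] [0.4996 0.2286 0.1157]
lo_top [282.1 130.8] [0.4996 0.2286 0.1047]
lo_bot [282.1 132.7] [0.4996 0.2286 0.0987]
```

View pics/fk.png

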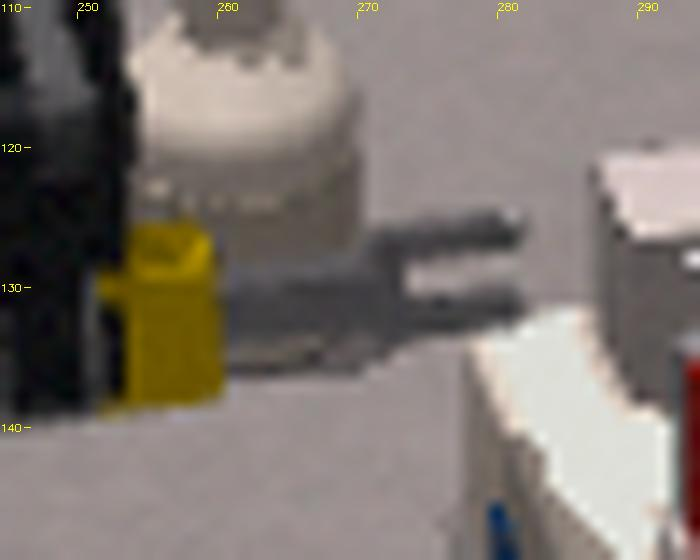

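```bash
python3 -m crank '[[[-1,0.1,1.8,0.1,0],[-1,0,1.9,0,0],[-1,0,0,0,0],[-1,0,0,0,0]]]'; python3 -c "
from go import *
plan(.4075,.222,.062,96.3)
plan(.4621,.2277,.062,96.3)
"; python3 fk.py
```

```text
time: 12.8
tool_pos: [0.4089, 0.2229, 0.0294]
tool_rot: [0.706, -0.706, -0.039, 0.038]
contact_force: [0.9, 0.2, -0.2]
gripper_width: 0.2
t 12.8 pos [0.4089 0.2229 0.0637] jaw yaw 96.28 ydir [ 0.001  0.    -1.   ] F [ 0.9  0.2 -0.2] w 0.2
  shift cm [-0.15  0.17 -0.08]  twist -0.02 (y down => +twist lowers world yaw)
t 12.8 pos [0.4089 0.2229 0.0637] jaw yaw 96.28 ydir [ 0.001  0.    -1.   ] F [ 0.9  0.2 -0.2] w 0.2
  shift cm [ 5.34  0.18 -0.11]  twist -0.02 (y down => +twist lowers world yaw)
front_bot [261.8 149.2] [0.4442 0.2179 0.0591]
rear_bot [224.1 154.7] [0.3448 0.2069 0.0589]
front_top [261.4 139.8] [0.4442 0.2179 0.0891]
slot_tip [282.7 140. ] [0.5011 0.2307 0.0742]
up_top [282.6 136.4] [0.5011 0.2307 0.0857]
up_bot [282.7 138.3] [0.5011 0.2307 0.0797]
lo_top [282.7 141.8] [0.5011 0.2307 0.0687]
lo_bot [282.7 143.6] [0.5011 0.2307 0.0627]
```

View pics/fk.png

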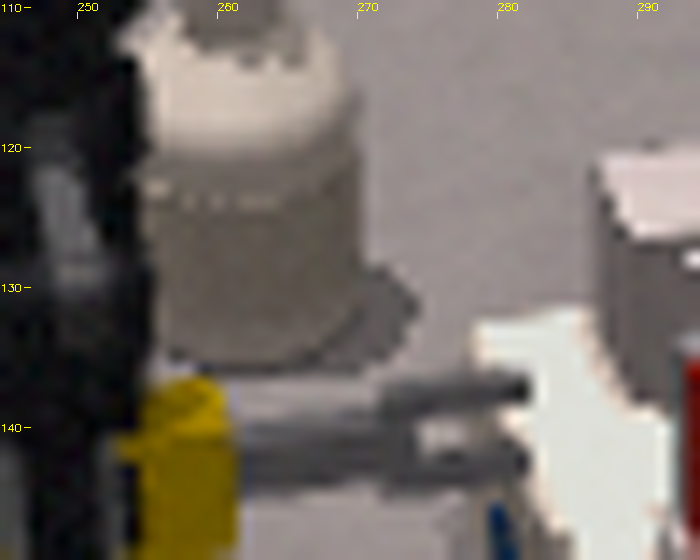

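```bash
python3 -m crank '[[[-1,0,0.17,-0.1,0],[-1,0,0,0,0],[-1,1.3,0,0,0],[-1,0,0,0,0]]]'; python3 -c "
from go import *
plan(.4621,.2277,.062,96.3)"
```

```text
time: 13.35
tool_pos: [0.4225, 0.2236, 0.0272]
tool_rot: [0.706, -0.706, -0.039, 0.038]
contact_force: [0.4, -0.4, -1.2]
gripper_width: 0.201
t 13.35 pos [0.4225 0.2236 0.0615] jaw yaw 96.29 ydir [ 0.001  0.    -1.   ] F [ 0.4 -0.4 -1.2] w 0.201
  shift cm [ 3.98 -0.04 -0.03]  twist -0.01 (y down => +twist lowers world yaw)
```

```bash
python3 -m crank '[[[-1,1,0,0,0],[-1,1,0,0,0],[-1,0,0,0,0]]]' | egrep 'pos|force'; python3 -m crank '[[[-1,0.7,0,0,0],[-1,0,0,0,0]]]'| egrep 'pos|force'; python3 -m crank '[[[-1,0.7,0,0,0],[-1,0.6,0,0,0],[-1,0,0,0,0]]]'| egrep 'pos|force';  python3 -c "
from go import *
plan(.4621,.2277,.062,96.3)
t=grab_frame('top');crop(t,'b1.png',160,150,240,210,9)
s=grab_frame('side');crop(s,'b2.png',260,105,340,165,9)"
```

```text
tool_pos: [0.442, 0.2257, 0.0269]
contact_force: [0.2, -0.5, -0.8]
tool_pos: [0.4484, 0.2264, 0.0268]
contact_force: [-0.8, 0.6, -0.6]
tool_pos: [0.4615, 0.2278, 0.0269]
contact_force: [0.1, -0.1, -0.6]
t 14.35 pos [0.4615 0.2278 0.0612] jaw yaw 96.30 ydir [ 0.  0. -1.] F [ 0.1 -0.1 -0.6] w 0.199
  shift cm [ 0.05 -0.08 -0.02]  twist 0.0 (y down => +twist lowers world yaw)
```

View pics/b1.png

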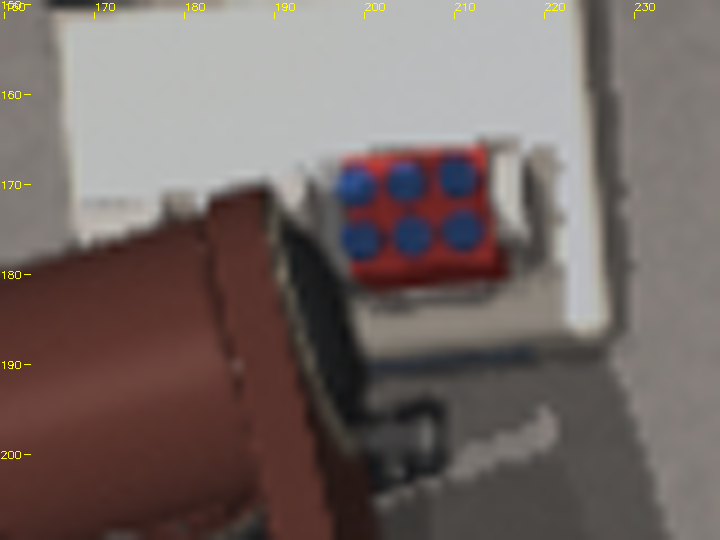

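View pics/b2.png

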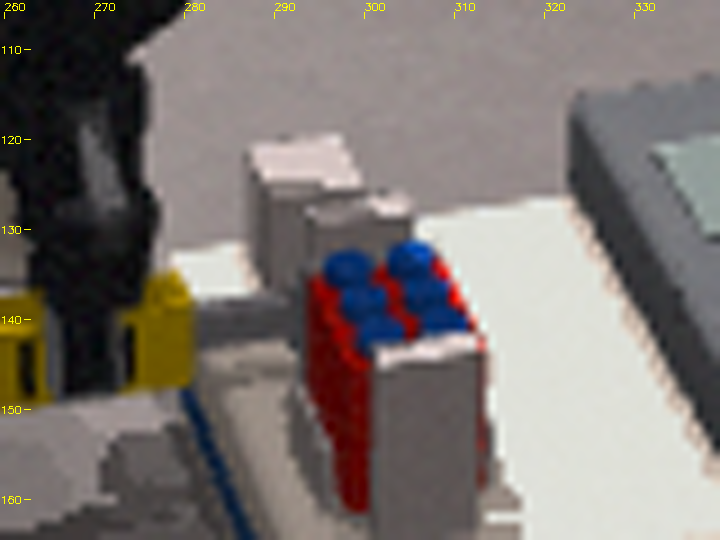

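```bash
python3 -m crank '[[[-1,0,0,0.5,0],[-1,0,0,0,0]]]' | egrep 'pos|force'; for i in 1 2 3; do python3 -m crank '[[[-1,0,0,0.15,0],[-1,0,0,0,0]]]'| egrep 'pos|force'; done
```

```text
tool_pos: [0.4602, 0.2331, 0.0267]
contact_force: [0.5, -0.3, -0.4]
tool_pos: [0.4601, 0.2338, 0.0266]
contact_force: [-0.4, -2.7, -1.0]
tool_pos: [0.4599, 0.2354, 0.0266]
contact_force: [-0.3, -3.3, -0.6]
tool_pos: [0.4597, 0.2371, 0.0266]
contact_force: [-0.6, -5.0, 0.3]
```

```bash
for i in 1 2 3; do python3 -m crank '[[[-1,0,0,0.15,0],[-1,0,0,0,0]]]'| egrep 'pos|force'; done; python3 -c "
from go import *
s=grab_frame('side');crop(s,'b3.png',260,105,340,165,9)"
```

```text
tool_pos: [0.4595, 0.2387, 0.0266]
contact_force: [-1.6, -4.6, -0.7]
tool_pos: [0.4594, 0.2403, 0.0266]
contact_force: [-1.3, -3.8, -0.2]
tool_pos: [0.4592, 0.2417, 0.0266]
contact_force: [-2.0, -4.6, -0.5]
```

View pics/b3.png

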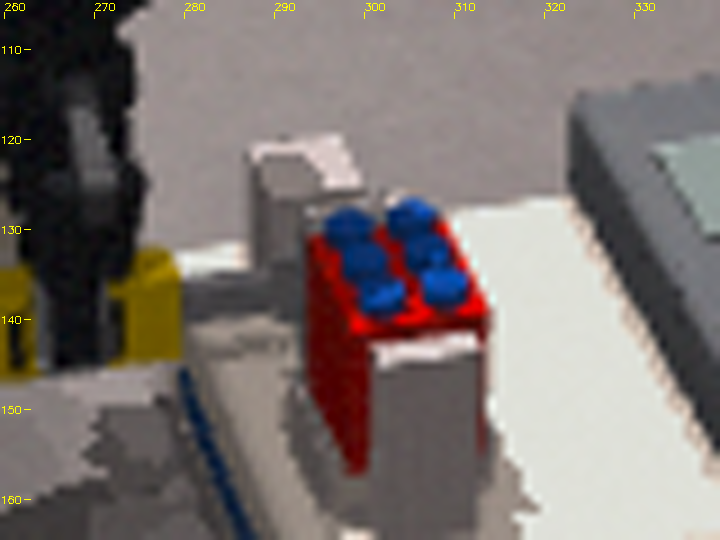

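The carrier has popped up: the caps rose about 5 px and the red body now shows above the near lug at (305,140). The push force is about 4–5 N. Next I withdraw the fork.

```bash
python3 -m crank '[[[-1,0,0,0,0],[-1,0,0,-0.5,0],[-1,0,0,-0.5,0],[-1,0,0,0,0],[-1,-2,0,0,0],[-1,-3,0,0,0],[-1,-2,-1,0,0],[-1,0,-3,0,0]]]';  python3 -c "
from go import *
plan(.4586,-.0072,.009,83.24)
s=grab_frame('side');crop(s,'b4.png',220,105,340,190,6)"
```

```text
time: 17.25
tool_pos: [0.3881, 0.2237, 0.065]
tool_rot: [-0.706, 0.706, 0.038, -0.041]
contact_force: [1.0, -0.2, -1.3]
gripper_width: 0.201
t 17.25 pos [0.3881 0.2237 0.0993] jaw yaw 96.36 ydir [-0.004 -0.001 -1.   ] F [ 1.  -0.2 -1.3] w 0.201
  shift cm [  4.49   9.02 -23.72]  twist 13.12 (y down => +twist lowers world yaw)
```

View pics/b4.png

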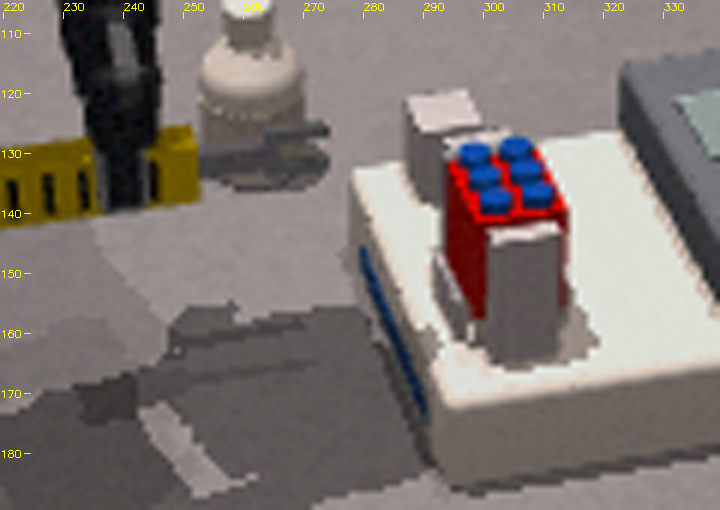

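```bash
python3 -m crank '[[[-1,0,0,-4.7,0],[-1,0,0,-4.7,0],[-1,0,0,-4.7,0],[-1,0,0,-4.7,0],[-1,0,0,-4.7,0],[-1,4.5,4,0,5.7],[-1,0,0,0,0]]]';  python3 -c "
from go import *
plan(.4640,-.0105,.009,90.65)"
```

```text
time: 18.18
tool_pos: [0.4593, -0.0047, 0.0208]
tool_rot: [0.708, -0.706, 0.001, 0.007]
contact_force: [-0.9, 0.5, -1.4]
gripper_width: 0.196
t 18.18 pos [ 0.4593 -0.0047  0.0551] jaw yaw 90.50 ydir [-0.011  0.003 -1.   ] F [-0.9  0.5 -1.4] w 0.196
  shift cm [ 0.51  4.6  -0.6 ]  twist -0.15 (y down => +twist lowers world yaw)
```

```bash
python3 -m crank '[[[-1,0.2,2.5,-0.5,0],[-1,0,1.4,0,0],[-1,0,0,0,0],[-1,0,0,0,0]]]';  python3 -c "
from go import *
plan(.4640,-.0105,.009,90.65)"
```

```text
time: 18.68
tool_pos: [0.4643, -0.0094, -0.011]
tool_rot: [-0.707, 0.707, 0.005, -0.003]
contact_force: [0.4, 0.4, -0.5]
gripper_width: 0.201
t 18.68 pos [ 0.4643 -0.0094  0.0233] jaw yaw 90.64 ydir [ 0.002 -0.    -1.   ] F [ 0.4  0.4 -0.5] w 0.201
  shift cm [-0.04  1.43 -0.11]  twist -0.01 (y down => +twist lowers world yaw)
```

```bash
python3 -m crank '[[[-1,0,1.2,0,0],[-1,0,0,0,0]]]';python3 -m crank '[[[-1,0,0.2,0,0],[-1,0,0,0,0]]]'; python3 -m crank '[[[-1,0,0.1,0,0],[-1,0,0,0,0]]]'
```

```text
time: 18.92
tool_pos: [0.4627, -0.0093, -0.0251]
tool_rot: [0.707, -0.707, -0.003, 0.004]
contact_force: [-0.5, -0.1, -1.2]
gripper_width: 0.198
time: 19.18
tool_pos: [0.4637, -0.0096, -0.0263]
tool_rot: [-0.707, 0.707, 0.004, -0.004]
contact_force: [-0.1, -0.1, -1.0]
gripper_width: 0.198
time: 19.42
tool_pos: [0.4639, -0.0096, -0.0264]
tool_rot: [-0.707, 0.707, 0.004, -0.004]
contact_force: [-2.6, 0.4, 5.1]
gripper_width: 0.202
```

```bash
python3 -m crank '[[[1,0,0,0,0],[1,0,0,0,0],[1,0,0,0,0],[1,0,0,0,0],[1,0,-4,0,0],[1,0,-5,0,0],[1,0,-4,0,0],[1,0,0,0,0]]]';  python3 -c "
from go import *
plan(.549,.1877,.20,6.3)
s=grab_frame('side');crop(s,'c1.png',220,110,340,250,5)"
```

```text
time: 20.42
tool_pos: [0.4666, -0.0101, 0.1071]
tool_rot: [-0.707, 0.708, 0.007, -0.001]
contact_force: [-0.6, 0.4, -0.1]
gripper_width: 0.998
t 20.43 pos [ 0.4666 -0.0101  0.1414] jaw yaw 90.62 ydir [ 0.008 -0.002 -1.   ] F [-0.6  0.4 -0.1] w 0.998
  shift cm [ 8.5  -5.82 19.68]  twist 84.32 (y down => +twist lowers world yaw)
```

View pics/c1.png

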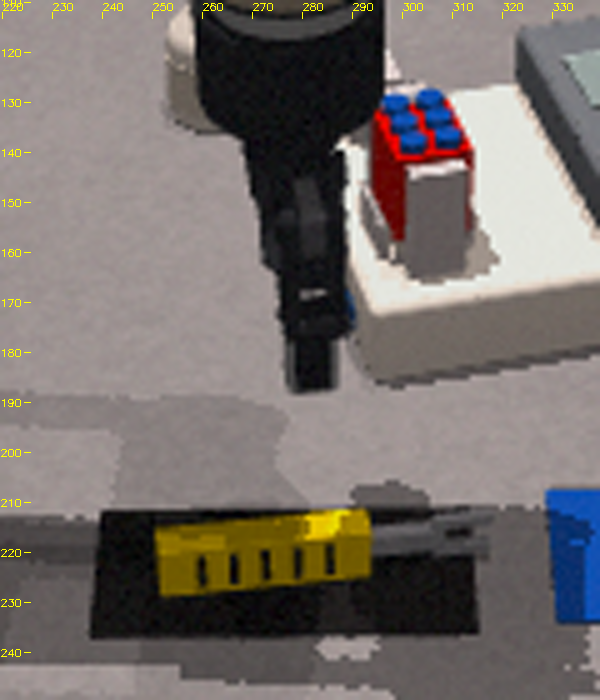

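```bash
python3 -m crank '[[[1,0,-1,0,10.6],[1,0,-1,0,10.6],[1,0,-1,0,10.6],[1,0,-1,0,10.6],[1,0,-1,0,10.6],[1,0,-1,0,10.6],[1,0,0,0,10.6],[1,0,0,0,10.1]]]';  python3 -c "
from go import *
plan(.549,.1877,.20,6.3)"
```

```text
time: 21.48
tool_pos: [0.4624, -0.0094, 0.1604]
tool_rot: [-0.525, 0.526, -0.474, 0.472]
contact_force: [1.0, 0.1, -0.1]
gripper_width: 1.0
t 21.48 pos [ 0.4624 -0.0094  0.1947] jaw yaw 5.97 ydir [-0.004  0.001 -1.   ] F [ 1.   0.1 -0.1] w 1.0
  shift cm [-18.7   -0.55  10.66]  twist -0.33 (y down => +twist lowers world yaw)
```

```bash
python3 -m crank '[[[1,-4.7,0,2.6,-0.3],[1,-4.7,0,2.6,0],[1,-4.7,0,2.7,0],[1,-4.6,0,2.7,0],[1,0,0,0,0],[1,0,0,0,0]]]';  python3 -c "
from go import *
plan(.549,.1877,.080,6.3)
s=grab_frame('side');crop(s,'c2.png',250,60,370,180,6)
st,R=axes();print(proj(s,st['tool_pos']+[0,0,.0343]))"
```

```text
time: 22.22
tool_pos: [0.5464, 0.1879, 0.1606]
tool_rot: [-0.527, 0.529, -0.471, 0.47]
contact_force: [0.6, 0.4, 0.7]
gripper_width: 1.003
t 22.23 pos [0.5464 0.1879 0.1949] jaw yaw 6.64 ydir [-0.004 -0.001 -1.   ] F [0.6 0.4 0.7] w 1.003
  shift cm [ 0.04 11.48  0.3 ]  twist 0.34 (y down => +twist lowers world yaw)
(np.float64(302.93350953263683), np.float64(107.13142737265183))
```

View pics/c2.png

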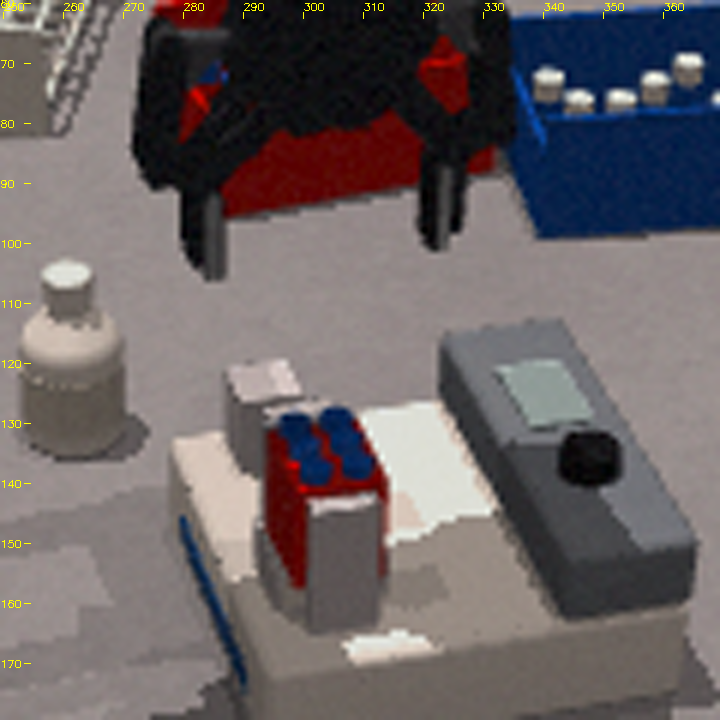

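```bash
python3 -c "
from go import *
s=grab_frame('side');print(onz(s,304,133.7,.124)); print(proj(s,(.549,.1877,.124)))"
python3 -m crank '[[[1,0,3,0.2,0],[1,0,4,0,0],[1,0,0,0,0]]]';  python3 -c "
from go import *
plan(.549,.1877,.080,6.3)"
```

```text
[0.54928763 0.17942496 0.124     ]
(np.float64(303.4011042994525), np.float64(131.86508084659664))
time: 22.7
tool_pos: [0.5462, 0.1867, 0.0888]
tool_rot: [-0.525, 0.53, -0.472, 0.469]
contact_force: [-0.2, 0.6, -0.2]
gripper_width: 0.999
t 22.7 pos [0.5462 0.1867 0.1231] jaw yaw 6.52 ydir [-0.008 -0.002 -1.   ] F [-0.2  0.6 -0.2] w 0.999
  shift cm [-0.07  4.31  0.32]  twist 0.22 (y down => +twist lowers world yaw)
```

```bash
python3 -m crank '[[[1,0,2,0.2,0],[1,0,2,0,0],[1,0,0,0,0]]]';  python3 -c "
from go import *
plan(.549,.1867,.080,6.3)
s=grab_frame('side');crop(s,'c3.png',270,80,350,180,7)
st,R=axes();print(proj(s,st['tool_pos']+[0,0,.0343]))"
```

```text
time: 23.08
tool_pos: [0.55, 0.1884, 0.0505]
tool_rot: [-0.527, 0.529, -0.471, 0.47]
contact_force: [-0.3, -0.0, 0.3]
gripper_width: 0.999
t 23.07 pos [0.55   0.1884 0.0848] jaw yaw 6.61 ydir [-0.004 -0.001 -1.   ] F [-0.3 -0.   0.3] w 0.999
  shift cm [ 0.15  0.48 -0.12]  twist 0.31 (y down => +twist lowers world yaw)
(np.float64(303.82802318076904), np.float64(144.05256729192143))
```

View pics/c3.png

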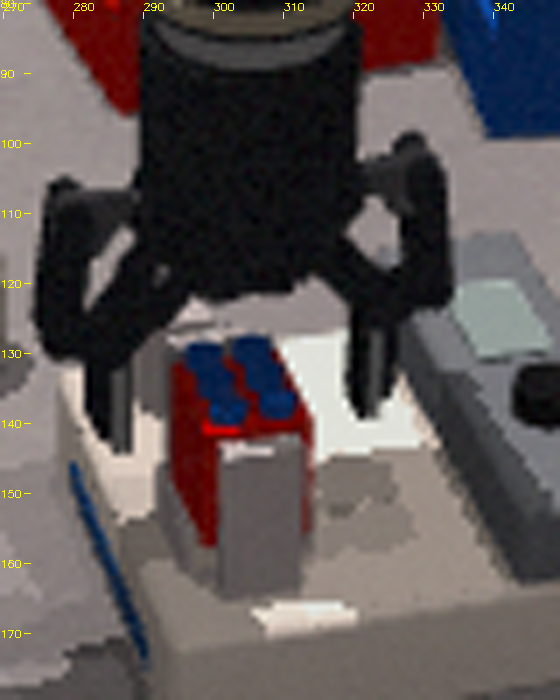

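The fingers straddle the carrier, tips at (284,144) and (321,138). I'll close here.

```bash
python3 -m crank '[[[1,0.1,0.3,-0.1,0.3],[0.3,0,0,0,0],[-1,0,0,0,0],[-1,0,0,0,0],[-1,0,0,0,0],[-1,0,0,0,0]]]';  python3 -c "
from go import *
plan(.549,.1867,.080,6.3)
s=grab_frame('side');crop(s,'c4.png',270,80,350,180,7)"
```

```text
time: 23.88
tool_pos: [0.5504, 0.1878, 0.05]
tool_rot: [-0.527, 0.527, -0.472, 0.471]
contact_force: [-4.4, 0.2, 5.2]
gripper_width: 0.46
t 23.88 pos [0.5504 0.1878 0.0843] jaw yaw 6.32 ydir [-0.001  0.    -1.   ] F [-4.4  0.2  5.2] w 0.46
  shift cm [ 0.09  0.43 -0.15]  twist 0.02 (y down => +twist lowers world yaw)
```

View pics/c4.png

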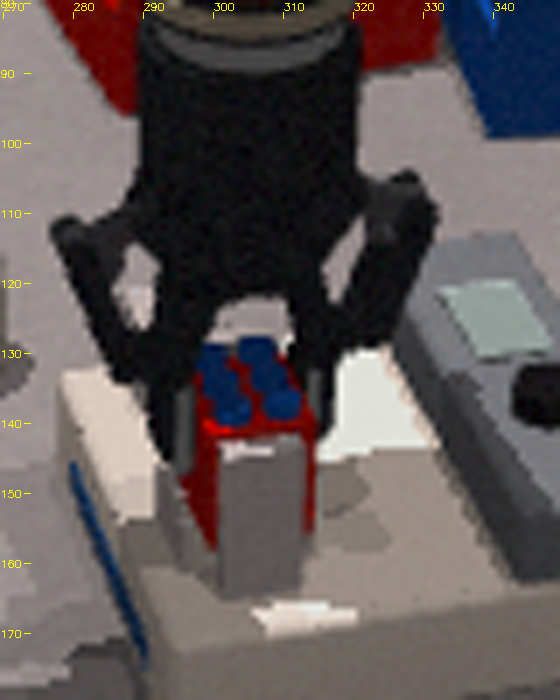

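```bash
python3 -m crank '[[[-1,0,-1.5,0,0],[-1,0,-3,0,0],[-1,0,-3,0,0],[-1,0,-1,0,0],[-1,0,0,0,0],[-1,0,0,0,0]]]';  python3 -c "
from go import *
plan(.638,-.017,.08,6.3)
s=grab_frame('side');crop(s,'c5.png',270,50,350,180,6)"
```

```text
time: 24.68
tool_pos: [0.5497, 0.1874, 0.1329]
tool_rot: [-0.526, 0.528, -0.472, 0.471]
contact_force: [-0.2, 0.4, -2.0]
gripper_width: 0.461
t 24.68 pos [0.5497 0.1874 0.1672] jaw yaw 6.31 ydir [-0.003 -0.001 -1.   ] F [-0.2  0.4 -2. ] w 0.461
  shift cm [21.28  8.71  6.56]  twist 0.01 (y down => +twist lowers world yaw)
```

View pics/c5.png

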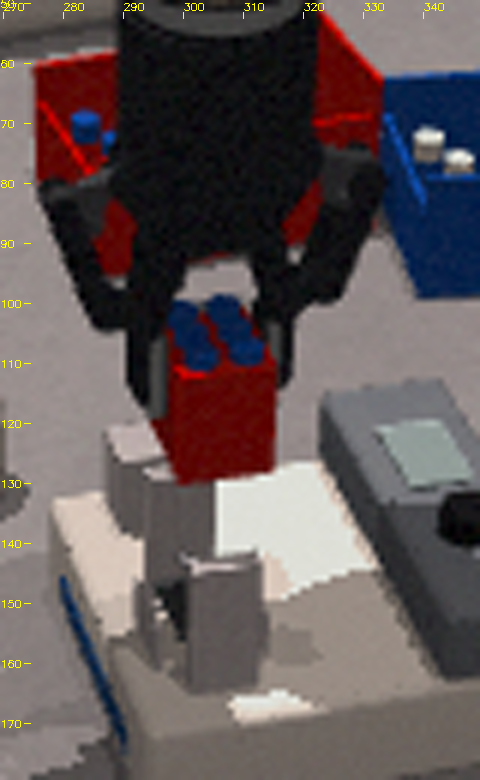

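```bash
python3 -m crank '[[[-1,3,0,0.9,0],[-1,4,0,1.2,0],[-1,4,0,1.2,0],[-1,4,0,1.2,0],[-1,3.5,1,1.1,0],[-1,2.5,2,0.8,0],[-1,0,2,0,0],[-1,0,2,0,0]]]';python3 -m crank '[[[-1,0,0,0,0],[-1,0,0,0,0]]]'; python3 -c "
from go import *
plan(.638,-.017,.0193,6.3)
s=grab_frame('side');crop(s,'c6.png',290,130,390,250,6)
st,R=axes();print(proj(s,st['tool_pos']+[0,0,.0343-.0163]))"
```

```text
time: 25.72
tool_pos: [0.6364, -0.0135, 0.0624]
tool_rot: [-0.526, 0.527, -0.472, 0.471]
contact_force: [-0.4, 0.2, -2.3]
gripper_width: 0.456
time: 25.98
tool_pos: [0.6375, -0.0133, 0.0651]
tool_rot: [0.527, -0.527, 0.471, -0.472]
contact_force: [0.3, -0.4, -2.0]
gripper_width: 0.46
t 25.98 pos [ 0.6375 -0.0133  0.0994] jaw yaw 6.37 ydir [ 0.001 -0.    -1.   ] F [ 0.3 -0.4 -2. ] w 0.46
  shift cm [0.37 8.01 0.  ]  twist 0.07 (y down => +twist lowers world yaw)
(np.float64(354.7639856749258), np.float64(192.94294654220874))
```

View pics/c6.png

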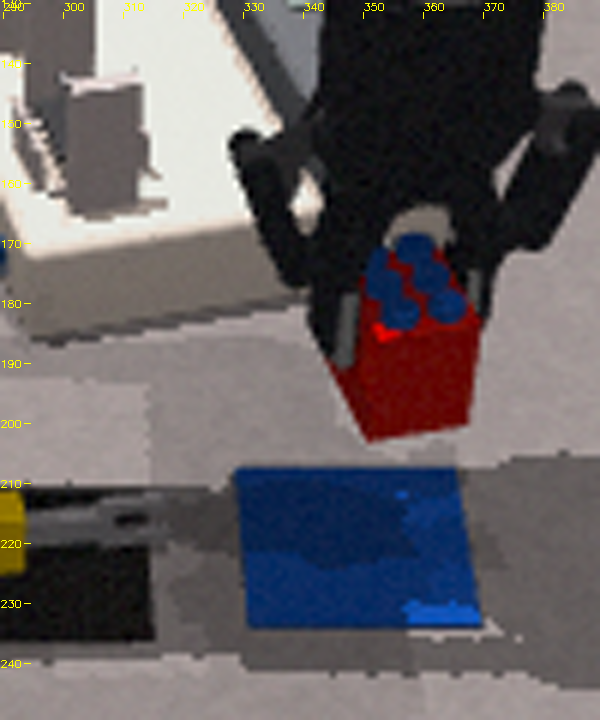

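```bash
python3 -c "
from go import *
s=grab_frame('side');print(proj(s,(.6375+.0031,-.0133-.0278,.083)))"
python3 -m crank '[[[-1,0.2,3,0,0],[-1,0.1,3,0,0],[-1,0,1.4,0,0],[-1,0,0,0,0],[-1,0,0,0,0]]]';python3 -c "
from go import *
plan(.638,-.017,.0193,6.3)"
```

```text
(np.float64(358.6221574624608), np.float64(201.12858339110164))
time: 26.7
tool_pos: [0.6391, -0.0171, -0.0075]
tool_rot: [0.527, -0.526, 0.471, -0.473]
contact_force: [0.1, 1.0, -1.1]
gripper_width: 0.46
t 26.7 pos [ 0.6391 -0.0171  0.0268] jaw yaw 6.32 ydir [ 0.003 -0.    -1.   ] F [ 0.1  1.  -1.1] w 0.46
  shift cm [-0.02  0.75 -0.11]  twist 0.02 (y down => +twist lowers world yaw)
```

```bash
python3 -m crank '[[[-1,0,0.5,0,0],[-1,0,0,0,0],[-1,0,0,0,0]]]' |egrep 'pos|force'; for i in 1 2 3; do python3 -m crank '[[[-1,0,0.12,0,0],[-1,0,0,0,0]]]'|egrep 'pos|force'; done
```

```text
tool_pos: [0.6378, -0.0171, -0.0141]
contact_force: [0.9, 0.3, -2.3]
tool_pos: [0.6381, -0.0171, -0.0143]
contact_force: [-3.7, 0.8, 4.5]
tool_pos: [0.6382, -0.0171, -0.0143]
contact_force: [-7.6, 0.2, 11.1]
tool_pos: [0.6382, -0.0171, -0.0143]
contact_force: [-9.9, 0.8, 17.0]
```

```bash
python3 -m crank '[[[-1,0,-0.25,0,0],[0.3,0,0,0,0],[1,0,0,0,0],[1,0,0,0,0],[1,0,0,0,0],[1,0,0,0,0]]]';python3 -c "
from go import *
plan(.638,-.017,.0193,6.3)
s=grab_frame('side');crop(s,'c7.png',290,130,390,250,6)"
```

```text
time: 28.58
tool_pos: [0.6377, -0.017, -0.0155]
tool_rot: [-0.527, 0.527, -0.472, 0.472]
contact_force: [0.2, 0.1, 0.0]
gripper_width: 0.998
t 28.57 pos [ 0.6377 -0.017   0.0188] jaw yaw 6.31 ydir [-0.  0. -1.] F [0.2 0.1 0. ] w 0.998
  shift cm [ 0.   -0.05  0.03]  twist 0.01 (y down => +twist lowers world yaw)
```

View pics/c7.png

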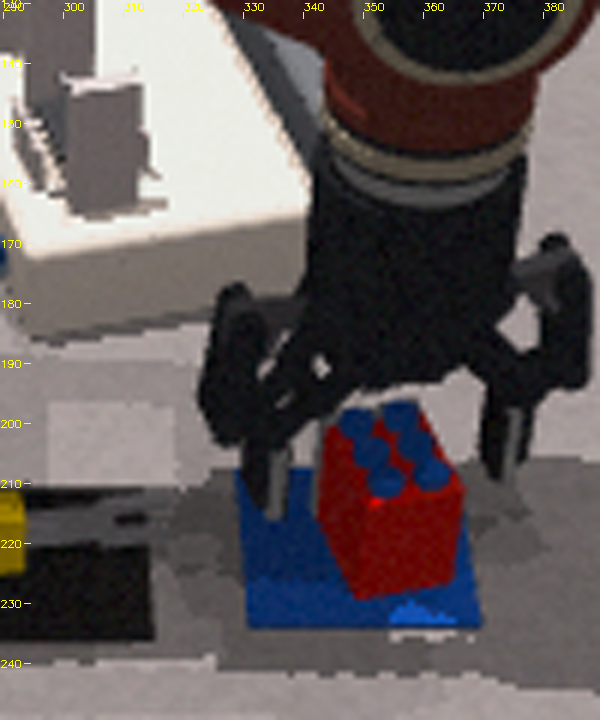

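```bash
python3 -c "
from go import *
s=grab_frame('side');print(proj(s,(.6408,-.0448,.003)))"
python3 -m crank '[[[1,0,-2,0,0],[1,0,-4,0,0],[1,0,-3,0,4],[1,0,0,0,10.6],[1,0,0,0,10.6],[1,0,0,0,10.6],[1,0,0,0,10.6],[1,0,0,0,10.6]]]'; python3 -m crank '[[[1,0,0,0,10.6],[1,0,0,0,10.6],[1,0,0,0,10.6],[1,0,0,0,1.2],[1,0,0,0,0],[1,0,0,0,0]]]';python3 -c "
from go import *
plan(.6377,-.017,.018,-83.7)
print(state()['joint_pos'].round(2))
s=grab_frame('side');crop(s,'c8.png',290,130,390,250,6)"
```

```text
(np.float64(355.9103382877277), np.float64(227.66431608496384))
time: 29.68
tool_pos: [0.6383, -0.0171, 0.0765]
tool_rot: [-0.236, 0.235, -0.666, 0.667]
contact_force: [1.0, 1.2, -0.2]
gripper_width: 1.001
time: 30.42
tool_pos: [0.6378, -0.017, 0.075]
tool_rot: [-0.04, 0.039, -0.706, 0.706]
contact_force: [0.4, -1.1, -0.8]
gripper_width: 1.001
t 30.43 pos [ 0.6378 -0.017   0.1093] jaw yaw -83.60 ydir [ 0. -0. -1.] F [ 0.4 -1.1 -0.8] w 1.001
  shift cm [ 0.01  9.13 -0.  ]  twist 0.1 (y down => +twist lowers world yaw)
[-0.14  0.18  1.68 -0.    1.28  1.32]
```

View pics/c8.png

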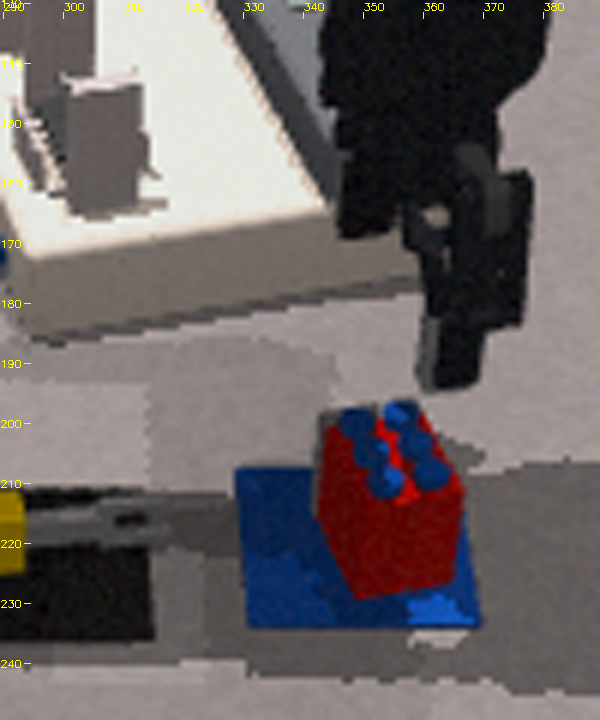

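```bash
python3 -m crank '[[[1,0,3,0,0],[1,0,3,0,0],[1,0,2,0,0],[1,0,1.1,0,0],[1,0,0,0,0]]]';python3 -c "
from go import *
plan(.6377,-.017,.018,-83.7)
s=grab_frame('side');crop(s,'c9.png',290,130,390,250,6)"
```

```text
time: 31.1
tool_pos: [0.6374, -0.017, -0.017]
tool_rot: [0.039, -0.039, 0.706, -0.706]
contact_force: [-0.5, -0.1, 0.8]
gripper_width: 0.998
t 31.1 pos [ 0.6374 -0.017   0.0173] jaw yaw -83.68 ydir [-0.001  0.    -1.   ] F [-0.5 -0.1  0.8] w 0.998
  shift cm [-0.03 -0.07  0.01]  twist 0.02 (y down => +twist lowers world yaw)
```

View pics/c9.png

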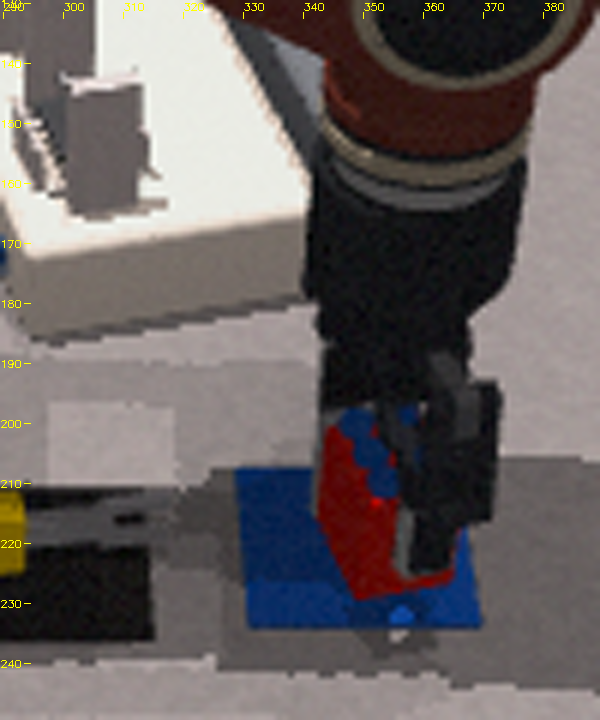

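```bash
python3 -m crank '[[[0.5,0,0,0,0],[-1,0,0,0,0],[-1,0,0,0,0],[-1,0,0,0,0],[-1,0,0,0,0],[-1,0,0,0,0]]]';python3 -c "
from go import *
plan(.6377,-.017,.018,-83.7)
s=grab_frame('side');crop(s,'d1.png',290,130,390,250,6)"
```

```text
time: 31.9
tool_pos: [0.6391, -0.0173, -0.0147]
tool_rot: [-0.04, 0.038, -0.706, 0.706]
contact_force: [0.0, 0.0, 5.3]
gripper_width: 0.645
t 31.9 pos [ 0.6391 -0.0173  0.0196] jaw yaw -83.68 ydir [ 0.003 -0.001 -1.   ] F [0.  0.  5.3] w 0.645
  shift cm [ 0.14  0.16 -0.04]  twist 0.02 (y down => +twist lowers world yaw)
```

View pics/d1.png

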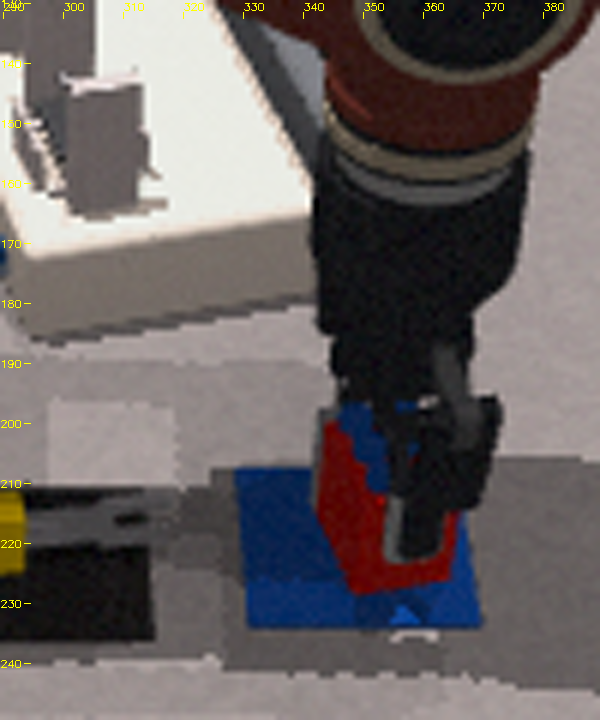

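```bash
python3 -m crank '[[[-1,0,-1.5,0,0],[-1,0,-3,0,0],[-1,0,-4,0,0],[-1,0,-3.5,0,-5.5],[-1,0,0,0,-5.5],[-1,0,0,0,0],[-1,0,0,0,0]]]';python3 -c "
from go import *
plan(.5833,-.2944,.14,-72.7)"
```

```text
time: 32.83
tool_pos: [0.6366, -0.0168, 0.1023]
tool_rot: [0.105, -0.107, 0.699, -0.699]
contact_force: [-0.1, -0.4, -2.2]
gripper_width: 0.648
t 32.83 pos [ 0.6366 -0.0168  0.1366] jaw yaw -72.76 ydir [-0.003  0.    -1.   ] F [-0.1 -0.4 -2.2] w 0.648
  shift cm [13.32 -0.34 24.93]  twist -0.06 (y down => +twist lowers world yaw)
```

```bash
python3 -m crank '[[[-1,1,0,2,0],[-1,2.2,0,4,0],[-1,2.2,0,4.2,0],[-1,2.2,0,4.2,0],[-1,2.2,0,4.2,0],[-1,2.2,0,4,0],[-1,1.4,0,2.3,0],[-1,0,0,0,0]]]';python3 -m crank '[[[-1,0,0,0,0],[-1,0,0,0,0],[-1,0,0,0,0]]]'; python3 -c "
from go import *
plan(.5833,-.2944,.11,-72.7)
s=grab_frame('side');crop(s,'d2.png',300,190,440,340,5)
t=grab_frame('top');crop(t,'d3.png',310,120,400,200,7)"
```

```text
time: 33.83
tool_pos: [0.5823, -0.2973, 0.1029]
tool_rot: [0.105, -0.105, 0.699, -0.699]
contact_force: [0.2, 1.0, -2.6]
gripper_width: 0.648
time: 34.2
tool_pos: [0.5841, -0.2938, 0.1036]
tool_rot: [0.107, -0.107, 0.699, -0.699]
contact_force: [-0.5, 0.1, -3.5]
gripper_width: 0.648
t 34.2 pos [ 0.5841 -0.2938  0.1379] jaw yaw -72.62 ydir [-0.  0. -1.] F [-0.5  0.1 -3.5] w 0.648
  shift cm [0.1  2.79 0.04]  twist 0.08 (y down => +twist lowers world yaw)
```

View pics/d2.png

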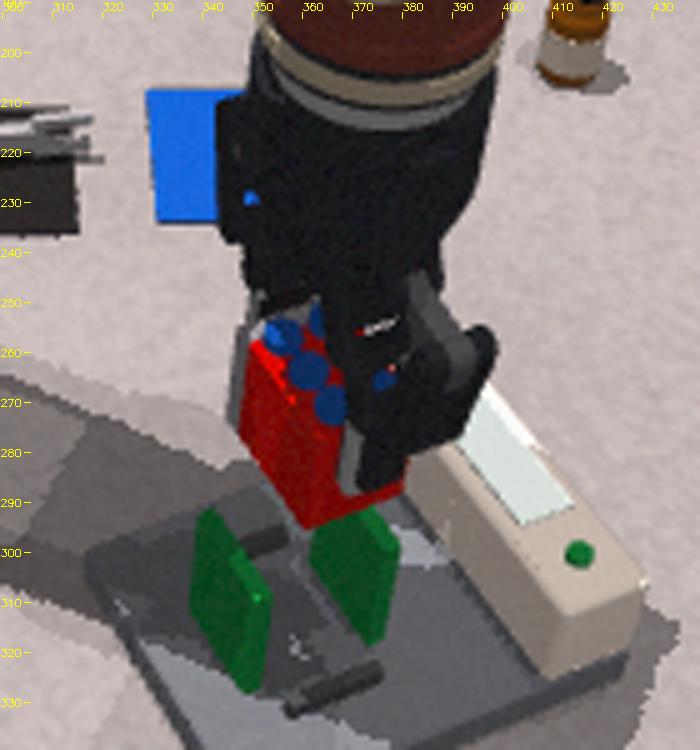

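View pics/d3.png

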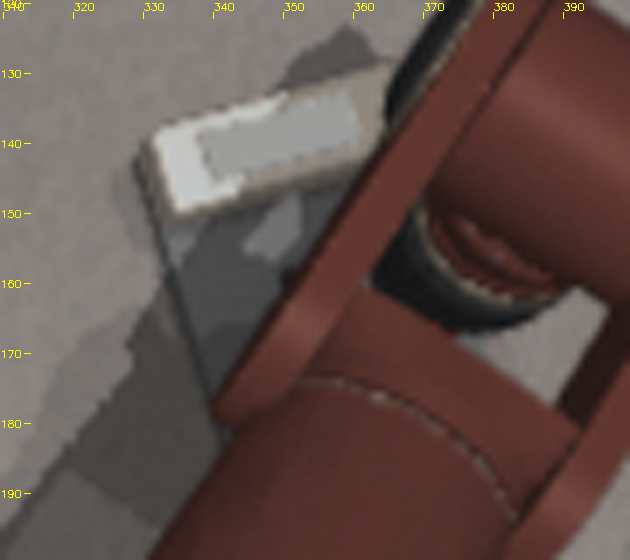

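```bash
python3 -c "
from go import *
s=grab_frame('side');crop(s,'d4.png',335,240,395,300,12)
t=np.radians(17.3);c,n=np.cos(t),np.sin(t)
p=state()['tool_pos'];print(p)
for q in [(-20,-28,0),(20,-28,0),(-20,28,0),(-20,-28,50),(-20,28,50)]:
  w=(p[0]+(c*q[0]-n*q[1])/1e3,p[1]+(n*q[0]+c*q[1])/1e3,p[2]+.0343-.0166+q[2]/1e3)
  print(q,np.round(proj(s,w),1))"
```

```text
[ 0.58407095 -0.29409341  0.10363598]
(-20, -28, 0) [360.3 296.1]
(20, -28, 0) [379.9 288.6]
(-20, 28, 0) [344.5 273.5]
(-20, -28, 50) [363.1 277.7]
(-20, 28, 50) [346.6 255. ]
```

View pics/d4.png

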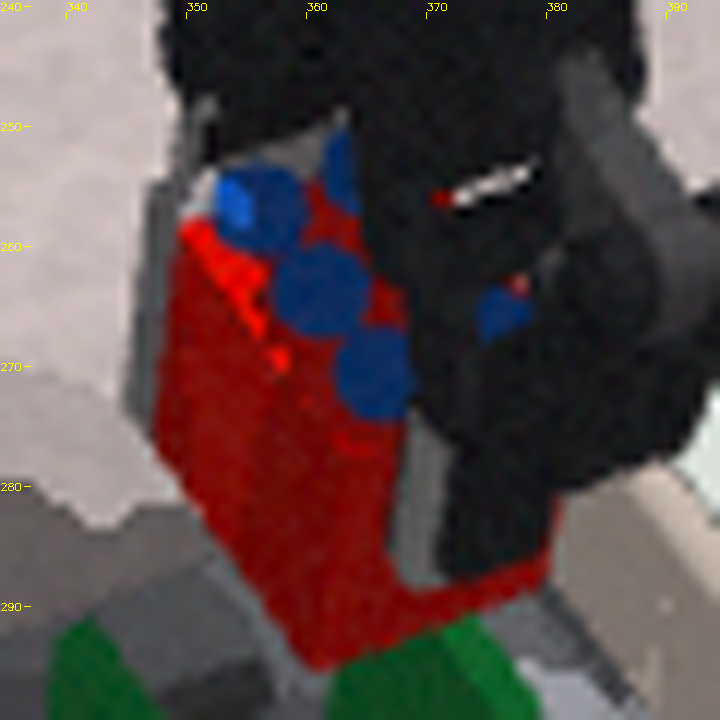

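```bash
python3 -m crank '[[[-1,0.15,1.5,0.05,0],[-1,0,1.6,0,0],[-1,0,0,0,0],[-1,0,0,0,0]]]'; python3 -c "
from go import *
plan(.5833,-.2944,.0366,-72.7)
s=grab_frame('side');crop(s,'d5.png',330,250,395,325,9)
t=np.radians(17.3);c,n=np.cos(t),np.sin(t)
p=state()['tool_pos'];print(p)
for q in [(-20,-28,0),(20,-28,0),(-20,28,0)]:
  w=(p[0]+(c*q[0]-n*q[1])/1e3,p[1]+(n*q[0]+c*q[1])/1e3,p[2]+.0343-.0166+q[2]/1e3)
  print(q,np.round(proj(s,w),1))"
```

```text
time: 34.85
tool_pos: [0.5824, -0.2955, 0.0722]
tool_rot: [0.106, -0.107, 0.699, -0.699]
contact_force: [0.7, -0.4, -2.1]
gripper_width: 0.649
t 34.85 pos [ 0.5824 -0.2955  0.1065] jaw yaw -72.69 ydir [-0.001  0.    -1.   ] F [ 0.7 -0.4 -2.1] w 0.649
  shift cm [-0.12  6.99 -0.07]  twist 0.01 (y down => +twist lowers world yaw)
[ 0.58280717 -0.29569504  0.07280031]
(-20, -28, 0) [358.2 307.5]
(20, -28, 0) [377.4 300. ]
(-20, 28, 0) [342.8 284.9]
```

View pics/d5.png

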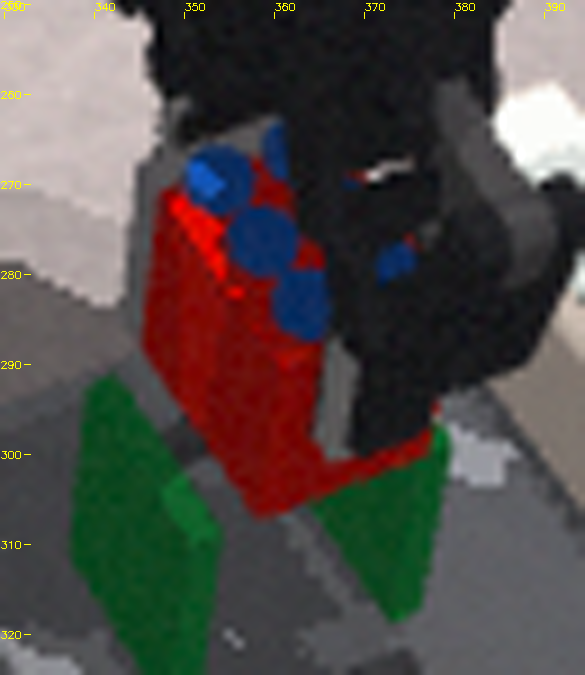

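```bash
python3 -m crank '[[[-1,-0.05,0.8,-0.05,0],[-1,0,0.6,0,0],[-1,0,0,0,0]]]' | egrep 'pos|force';  python3 -m crank '[[[-1,0,0.7,0,0],[-1,0,0,0,0]]]' | egrep 'pos|force'; python3 -c "
from go import *
plan(.5833,-.2944,.0366,-72.7)
s=grab_frame('side');crop(s,'d6.png',330,250,395,335,8)"
```

```text
tool_pos: [0.5823, -0.2945, 0.0575]
contact_force: [-0.6, 0.4, -3.1]
tool_pos: [0.5824, -0.2946, 0.0507]
contact_force: [-0.6, -0.5, -2.3]
t 35.52 pos [ 0.5824 -0.2946  0.085 ] jaw yaw -72.69 ydir [-0.001  0.001 -1.   ] F [-0.6 -0.5 -2.3] w 0.647
  shift cm [-0.09  4.84  0.01]  twist 0.01 (y down => +twist lowers world yaw)
```

View pics/d6.png

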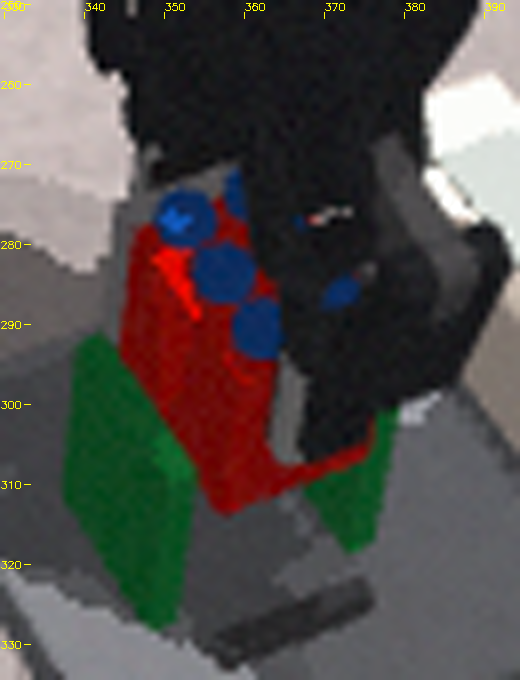

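```bash
python3 -m crank '[[[-1,-0.05,0.8,0,0],[-1,0,0.7,0,0],[-1,0,0,0,0]]]' | egrep 'pos|force';  python3 -m crank '[[[-1,0,0.8,0,0],[-1,0,0.7,0,0],[-1,0,0,0,0]]]' | egrep 'pos|force'; python3 -m crank '[[[-1,0,0.6,0,0],[-1,0,0.5,0,0],[-1,0,0,0,0]]]' | egrep 'pos|force';python3 -c "
from go import *
plan(.5833,-.2944,.0366,-72.7)"
```

```text
tool_pos: [0.5826, -0.2942, 0.0352]
contact_force: [0.0, -0.3, -1.9]
tool_pos: [0.5827, -0.2943, 0.0204]
contact_force: [-0.5, 1.0, -3.4]
tool_pos: [0.583, -0.2944, 0.0098]
contact_force: [-0.8, 0.3, -2.8]
t 36.7 pos [ 0.583  -0.2944  0.0441] jaw yaw -72.69 ydir [-0.001  0.001 -1.   ] F [-0.8  0.3 -2.8] w 0.643
  shift cm [-0.04  0.75  0.01]  twist 0.01 (y down => +twist lowers world yaw)
```

```bash
python3 -m crank '[[[-1,0,0.5,0,0],[-1,0,0,0,0]]]' | egrep 'pos|force'; for i in 1 2 3; do python3 -m crank '[[[-1,0,0.12,0,0],[-1,0,0,0,0]]]' | egrep 'pos|force'; done; python3 -c "
from go import *
s=grab_frame('side');crop(s,'d7.png',325,260,395,340,8)"
```

```text
tool_pos: [0.5831, -0.2945, 0.0051]
contact_force: [0.2, -0.3, -2.6]
tool_pos: [0.5834, -0.2948, 0.0044]
contact_force: [0.2, 0.3, -2.0]
tool_pos: [0.5833, -0.2947, 0.0031]
contact_force: [-0.3, -0.5, -2.2]
tool_pos: [0.5836, -0.2949, 0.0023]
contact_force: [-1.1, 1.2, -0.6]
```

View pics/d7.png

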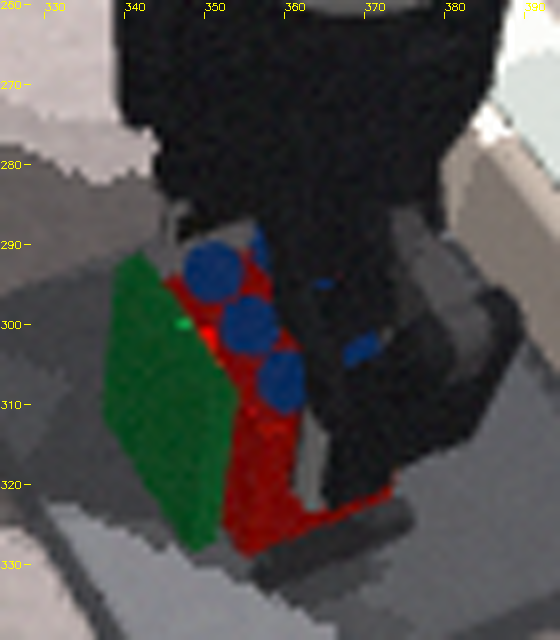

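```bash
for i in 1 2; do python3 -m crank '[[[-1,0,0.12,0,0],[-1,0,0,0,0]]]' | egrep 'pos|force'; done
```

```text
tool_pos: [0.5836, -0.2949, 0.0023]
contact_force: [-3.7, 1.5, 6.1]
tool_pos: [0.5838, -0.295, 0.0023]
contact_force: [-5.9, 3.4, 11.5]
```

```bash
python3 -m crank '[[[-1,0,-0.15,0,0],[0.6,0,0,0,0],[1,0,0,0,0],[1,0,0,0,0],[1,0,0,0,0],[1,0,0,0,0]]]'; python3 -m crank '[[[1,0,-2,0,0],[1,0,-4,0,0],[1,0,-5,0,0],[1,0,-5,0,0],[1,-3,-2,0,0],[1,0,0,-5,0],[1,0,0,-5,0],[1,0,0,-5,0]]]';python3 -m crank '[[[1,0,0,-5,0],[1,0,0,-5,0],[1,0,0,-5,0],[1,0,0,0,0],[1,0,0,0,0]]]';python3 -c "
from go import *
s=grab_frame('side');crop(s,'d8.png',305,250,435,355,6)
t=grab_frame('top');crop(t,'d9.png',235,120,395,240,5)
cv2.imwrite('pics/d10.png',cv2.cvtColor(s['frame'],cv2.COLOR_RGB2BGR))"
```

```text
time: 39.0
tool_pos: [0.5834, -0.2947, 0.001]
tool_rot: [0.106, -0.106, 0.699, -0.699]
contact_force: [-1.3, -0.6, -0.4]
gripper_width: 0.998
time: 40.0
tool_pos: [0.5673, -0.1414, 0.1829]
tool_rot: [-0.107, 0.106, -0.699, 0.699]
contact_force: [0.7, 0.3, -0.2]
gripper_width: 0.999
time: 40.62
tool_pos: [0.5233, 0.0003, 0.1824]
tool_rot: [-0.107, 0.106, -0.699, 0.699]
contact_force: [-0.1, 0.8, -0.2]
gripper_width: 0.998
```

View pics/d8.png

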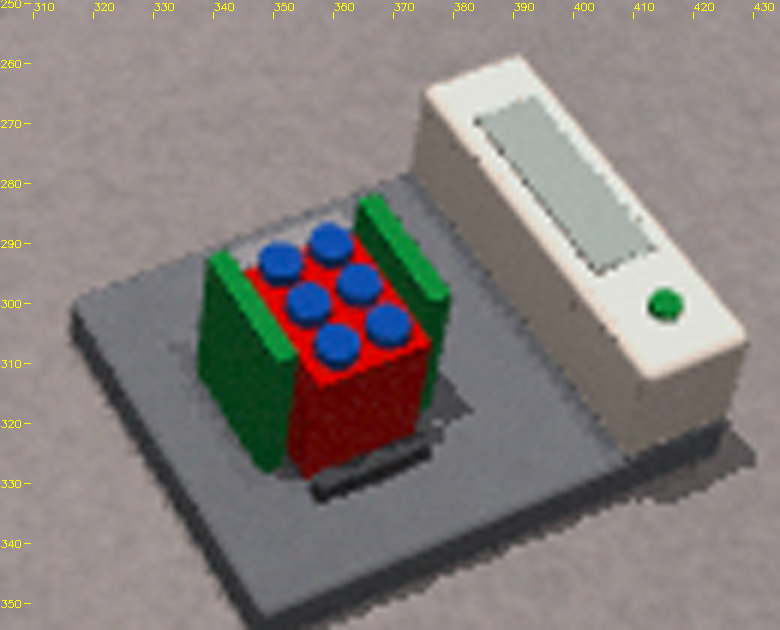

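View pics/d9.png

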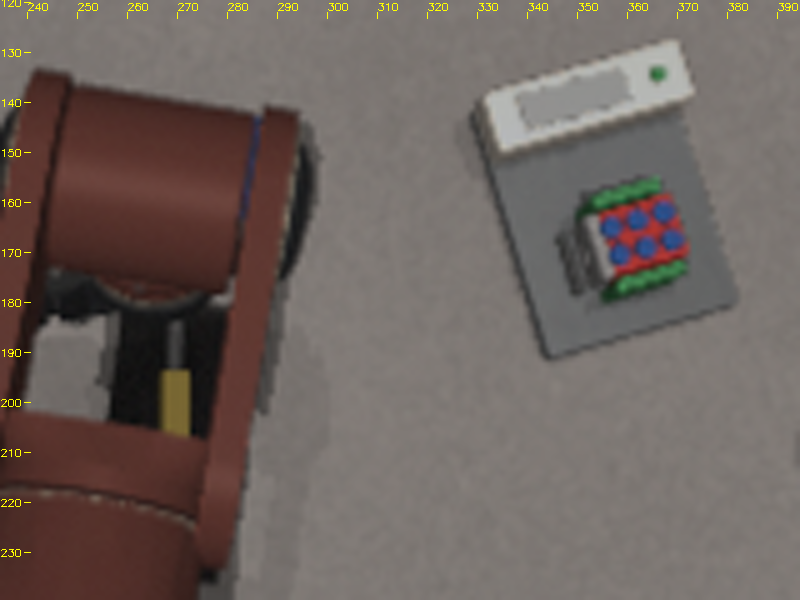

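View pics/d10.png

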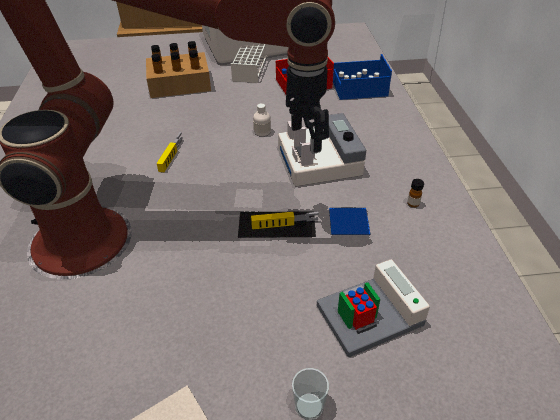

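```bash
python3 -c "
from go import *
s=grab_frame('side');print(onz(s,360.1,298.5,.076)[:2]-[.5833,-.2944])
t=grab_frame('top');print(onz(t,235+641/5-.5,120+233/5-.5,.076)[:2]-[.5833,-.2944])
print(state()['contact_force'].round(1)); print(job_done())"
```

```text
[ 0.00060874 -0.00443003]
[ 0.00192834 -0.00073837]
[-0.3 -0.2 -0.8]
the job is handed in; nothing more can be done
None
```

The job is handed in at about 41 s of the 72 s allowed; no verdict is reported.

**What I did**
- Gripped the forked tool on the mat, slid it onto the bar and pushed the orange collar with about 4–5 N until the carrier popped up.
- Laid the tool back on its mat.
- Lifted the carrier by its x faces, stood it on the blue pad and let go.
- Took it again by its y faces and lowered it into the bay until it touched the floor, then released it and moved the arm clear.

**Last checks**
- **Carrier:** it stands upright between the green walls. Its centre, measured from the caps, is about 4.5 mm off the bay's by the side camera and 2 mm by the top one. The two views disagree by about 4 mm in y, but both are under 8 mm.
- **Height:** contact with the floor came at the height expected for a fully seated carrier.
- **Tool and bystanders:** the tool lies on its mat. In the last picture the vial, bottle and beaker look to be where they started.
- **Arm:** it reads no contact force beyond noise (under 1 N).

**What went wrong or disagreed**
- My first grasp closed on air above the handle because the reported TCP height is about 34 mm too low. I found this by touching the table, corrected every later move for it, and lost about 6 s. That touch reached about 26 N.
- Setting the carrier on the pad reached about 17 N and in the bay about 12 N before I let go.

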